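# Hang the capping driver on the sprung hook of the bench balancer

## Robot

A 7-joint arm with a two-finger parallel gripper is mounted at the origin on a cart in front of the work surface, level with it; the furniture and walls round the work are solid. World frame = base frame: x ahead of the robot, y to its left, z up, the work surface at z = 0. Lengths are in m, angles in rad, forces in N, time in s.
With the tool pointing down it reaches from about 0.425 to 0.925 m from the base axis. Payload 6.8 kg.
Tool frame: the origin (TCP) lies on the centre line of the jaws, within the pads' length; the fingertips stand 8 mm ahead of it and the grasp point (between the pads) lies 11 mm behind it (bot.tips_ahead is the distance from the TCP to the fingertips, in m); z points along the fingers, y is the line along which they close (so a half turn about z gives the same grasp; the last joint's range is limited). The gripper opens to 85 mm and grips with 20 to 120 N. Pads are 22 mm wide; open, the fingers measure 114 mm over their backs; the gripper's body (76 mm by 85 mm) begins 54 mm behind the grasp point. The pads swing forward as they close: fully open they stand 13 mm farther back than shut.
Start: joints at [-1.403, 0.477, 0.022, 1.555, -0.011, 1.109, -0.083], TCP at [0.184, 0.65, 0.239] pointing down, gripper open.
Joint ranges: [-2.96, 2.96], [-0.34, 2.1], [-1.41, 1.46], [0.24, 2.44], [-1.37, 4.51], [0.17, 1.92], [-2.96, 2.96]. Speed limits (rad/s): [2.39, 2.39, 3.14, 3.14, 3.14, 3.14, 3.14].

## Interface

Orientations are given as a unit quaternion [w, x, y, z].
In Python, from station import bot gives the robot as it stands.
- The arm moves only by the tool send_rows, never from a script. Its argument "deltas" is text: rows parted by semicolons, each of 4 numbers parted by spaces: the shift along the tool's x, y, z in m, then the turn about the tool's z in degrees. In form: x y z spin; .... A call has 1 to 5 rows; each row is the pose to reach, as a shift and turn from the pose commanded when the call began, along the tool's axes at that moment; what a row does not reach only later rows make up. A row lasts 1/10 s, in which the tool goes at most 50 mm and 8.59 degrees, less where a joint would pass 70% of its speed; a pose out of reach is approached as far as the arm can. A call with a gripper value outside its range is refused whole. "claw" is the opening, from 0 (shut) to 1 (fully open), set as the call begins (left out, the last holds). The fingers move at their own pace and stop on an object; "force" is the grip in N (left out, the last holds). Time passes only in rows, so rows that repeat a pose let the fingers close. It gives the time, the measured TCP pose, the force, the opening and the grip force at its end, in the units of the state.
- bot.get_obs(): the state, without advancing time (a new reading comes with each control period).
- bot.read_camera(name): name is "scene" or "top"; returns a dict with "img" (384x512x3 uint8, red, green, blue), "depth" (384x512 float32, m along the optical axis (not along the pixel's ray), 0 where there is no reading), "fx", "fy", "cx", "cy" (pixels), "camera_from_world" (4x4, takes a point from world to camera coordinates). Camera axes: x right, y up, looking along -z (the intrinsics and any distortion apply to the point x, -y, -z); pixel columns grow to the right and rows downward; lengths in m; the calibration is good to about 2 mm. A picture is of the moment at which its call begins.
- bot.hand_in(): hands the job in; it is judged then, once.
Trained networks look in a picture, given as the dict that the camera call returned (one of the last four; its "shot" number tells which), for a name from the list of things; names that differ only in an ending like _2 or _b are one class to them, and where a whole thing is asked for, a point or a joint stands for the part that bears it (a point fixed in the world has none). Each returns a list of dicts, best first, with "confidence" (0 to 1); they miss things now and then, are a little off and sometimes report something else, mostly with a low value. They report only what shows in the picture. A call takes as long as a camera call.
- bot.masks_of(picture, query): "mask" (384x512 bool, what is visible of it).
- bot.landmark_of(picture, query): "xyz" ([x, y, z] in m, in world coordinates, good to about 4 mm: a listed point, or the origin of a listed thing).
The state is a dict: "t": time; "q": joint angles; "joint_vel": joint speeds; "joint_torque": joint torques, N m; "eef_pos": TCP position; "tool_rot": TCP orientation; "contact_force": force on the tool from outside, world axes, zero at the start; "torque": the same for the moment, N m; "gripper_width": opening from 0.0 (shut) to 1.0 (fully open); "grasp_force": force on a finger pad.
Only numpy, scipy, OpenCV 4.12 (cv2) and the standard library are available. Lean on these libraries where they do the work, as an engineer would, in place of code of your own. Each camera call takes 0.05 s, during which the arm holds its last target. There are 200 camera calls.

## Task

Hang the capping driver on the spring balancer: take the retracting hook by its knob, draw it down against its spring and swing it so that the driver's bail pushes in past the hook's little sprung gate as far as it will go, pressing gently. Then guide the hook up, never letting it fly up, until it is fully home at the top with the driver hanging in it clear of its holder and the gate closed behind the bail, and let go. Leave the two bottles and the sample cup where they stand.

Things in the scene. Friction and masses are not known exactly. Their poses are not given: they have to be found in the camera images.
- balancer: spring balancer fixed on the bench: round grey base 128 mm across, with a 30 mm square aluminium mast (390 mm high with its reel drum) turning on it. Origin on the mast's axis at bench level. A carriage on the mast carries a level arm; its outer end, 160 mm from the mast's axis, has a black knob on top and the hook beneath. At yaw 0 and swing 0 the arm points to world -x
- swing (a joint): turn of mast and arm about the mast's upright axis, rad: 0 = arm along the base's -x axis; grows as the arm's end goes to the base's +y side (clockwise from above); range -0.8 to 0.8. Turns lightly (about 0.3 N at the knob) and stays where it is left
- carriage (a joint): how far the hook is drawn down, m: 0 = fully up on its top stop, 0.135 = bottom stop. The spring pulls the empty hook up with about 9 N at the top, 12 N at the bottom, which is more than the driver weighs; there is no brake: let go, it shoots up
- knob (a point): grip point of the black upright round knob on the arm's end, 26 mm in diameter, 40 mm high; the point is 22 mm above the knob's foot (a 33 mm collar, 4 mm thick, on the arm) and 18 mm below its top. Nothing stands above it. It moves with the arm
- hook: steel hook of two plates (outer faces at x = +-6 mm), origin 76 mm straight below knob. x to the mast, z up, y to its open side (where swing grows). Seat floor at z = 0, underside at -8 mm. Seat slot from the back wall (y = 0) to the lip (y = 13 to 18 mm, round top at z = 8 mm). The nose begins at z = 29 mm, so the mouth is 21 mm high; the back wall reaches the nose
- hook_seat (a point): middle of the slot's floor in the hook (y = 6.5 mm in the hook's axes). A bail that came in over the lip and touches the back wall drops into this slot as the hook rises
- gate (a joint): sprung gate between the two hook plates, hung from the nose above the lip, rad: 0 = closed (hangs straight down to 1.5 mm above the lip); grows, up to 1.35, as it is pushed inward; opens inward only, springs back by itself. 1 to 3 N sideways push it open
- holder: bench holder, fixed: 96 mm square plate 8 mm thick with a round cup of slippery white plastic, 58 mm outside, bore 46 mm, rim 69 mm above the bench; a driver held askew in it binds. Origin at the plate's centre at bench level
- driver: capping driver, about 0.5 kg, standing nose down in the cup with 1 mm play: aluminium barrel 44 mm in diameter, 64 mm long, then a grey body 51 mm in diameter, its top at 104 mm. Origin at the centre of its lower end (8 mm above the bench as it stands), z up. A steel wire bail stands on top. It is about 160 mm from the mast's axis, on the side to which the hook opens
- bail_pivot (a point): middle of the bail's pivot line, on the driver's axis 78 mm above its origin. The bail's level bar is 7 mm thick, straight from x = -27 to +27 mm (driver's x, within 0.2 rad of the line to the mast), its centre 60 mm from this point. It is clamped tight, leaning up to 0.4 rad either way: bar up to 23 mm off sideways, up to 5 mm lower. The lean is not measured
- bottle_feed: bystander: small screw-cap bottle, 56 mm in diameter, 102 mm high; origin at the centre of its foot
- bottle_base: bystander: small screw-cap bottle, 56 mm in diameter, 102 mm high; origin at the centre of its foot
- sample_cup: bystander: white sample cup with screw lid, 51 mm in diameter, 64 mm high; origin at the centre of its foot

How it is judged:
By the outcome, as a careful person would: the job done as asked, in the order asked, and still so for the second after the job is handed in, with the robot touching nothing.
It also fails if it takes over 67 s, if anything falls off the work surface, if the arm or the gripper's body presses on something with over 40 N, if the wrist force passes 120 N, or if a joint passes its speed limit or range.

## Working session

There is one attempt and no reset: what is moved stays moved. The work goes in short steps, Python scripts to look and compute and a tool call to move; the robot and the scene stay as the last step left them, time stands still between calls to the robot, and variables do not carry over. Pictures are saved under pics/ and viewed, at most 10 in all, crops included, and the job is handed in when it is done.

Besides the shell and the picture viewer there is one more tool, called after "Emit:" as name(argument=value, ...) on one line, values as JSON. send_rows: Moves the arm, as the interface text tells. Its arguments: {"type":"object","properties":{"deltas":{"type":"string"},"claw":{"type":"number"},"force":{"type":"number"}},"required":["deltas"]}

```bash
mkdir -p pics
cat > h.py <<'E'
import numpy as np, cv2
from station import bot
def w2p(c,p):
    q=c["camera_from_world"]@np.append(p,1); return c["cx"]+c["fx"]*q[0]/-q[2], c["cy"]-c["fy"]*q[1]/-q[2]
def p2w(c,u,v,d=None):
    if d is None: d=c["depth"][int(v),int(u)]
    q=np.array([(u-c["cx"])/c["fx"]*d,-(v-c["cy"])/c["fy"]*d,-d,1]); return (np.linalg.inv(c["camera_from_world"])@q)[:3]
def save(c,n): cv2.imwrite("pics/"+n,c["img"][:,:,::-1])
E
python3 - <<'E'
from h import *
np.set_printoptions(precision=4,suppress=True)
o=bot.get_obs(); print(o)
for n in("scene","top"):
    c=bot.read_camera(n); save(c,n+"1.png"); print(n,c.keys(),c["fx"],c["camera_from_world"])
    for q in["balancer","knob","hook","hook_seat","holder","driver","bail_pivot","bottle_feed","bottle_base","sample_cup"]:
        print(q,[(r["xyz"],round(r["confidence"],2)) for r in bot.landmark_of(c,q)[:2]])
E
```

```text
{'t': 0.0, 'q': array([-1.4031,  0.4778,  0.0224,  1.5565, -0.0115,  1.1093, -0.0831]), 'joint_vel': array([-0.0006, -0.0011,  0.001 , -0.002 , -0.0015, -0.0016,  0.0002]), 'joint_torque': array([ -0.0006, -59.6461,   1.6079, -28.1208,   0.0125,   0.0094,
        -0.    ]), 'eef_pos': array([0.1837, 0.6489, 0.2383]), 'tool_rot': array([-0.0001,  0.1375,  0.9905, -0.0009]), 'contact_force': array([0.4651, 0.161 , 0.3615]), 'torque': array([0.0077, 0.0264, 0.0066]), 'grasp_force': 0.0, 'gripper_width': 0.9975568337617354}
scene dict_keys(['img', 'depth', 'fx', 'fy', 'cx', 'cy', 'camera_from_world', 'shot']) 391.083573470276 [[-0.9798 -0.2001  0.0004  0.4712]
 [ 0.1559 -0.7621  0.6284 -0.3904]
 [-0.1255  0.6157  0.7779 -1.0761]
 [ 0.      0.      0.      1.    ]]
balancer [([0.6198, -0.3528, 0.0042], 0.92)]
knob [([0.4758, -0.4279, 0.3205], 0.93)]
hook [([0.4697, -0.4279, 0.2456], 0.6)]
hook_seat [([0.4709, -0.4173, 0.2411], 0.49)]
holder [([0.4627, -0.325, 0.0017], 0.74)]
driver [([0.4618, -0.3247, 0.0061], 0.91), ([0.4732, -0.4169, 0.2439], 0.38)]
bail_pivot [([0.4618, -0.3278, 0.0836
[... 279 characters left out ...]
-0.2459]
 [ 0.994   0.0022  0.1097 -0.5672]
 [-0.1098  0.0212  0.9937 -0.9927]
 [ 0.      0.      0.      1.    ]]
balancer [([0.6157, -0.3563, 0.0017], 0.78)]
knob [([0.472, -0.4255, 0.3241], 0.79), ([0.6161, -0.3527, -0.0004], 0.34)]
hook [([0.4736, -0.4235, 0.2471], 0.42)]
hook_seat [([0.4715, -0.4199, 0.2422], 0.42), ([0.4702, -0.4246, 0.2464], 0.27)]
holder [([0.4646, -0.331, -0.0002], 0.71), ([0.4602, -0.3259, 0.086], 0.38)]
driver [([0.4612, -0.3257, 0.0109], 0.85)]
bail_pivot [([0.4606, -0.3278, 0.0877], 0.56)]
bottle_feed [([0.4184, -0.0714, 0.0007], 0.64)]
bottle_base [([0.4386, -0.0014, 0.002], 0.91), ([0.4702, -0.4245, 0.2464], 0.66)]
sample_cup [([0.4149, -0.472, 0.0052], 0.81)]
```

View pics/scene1.png

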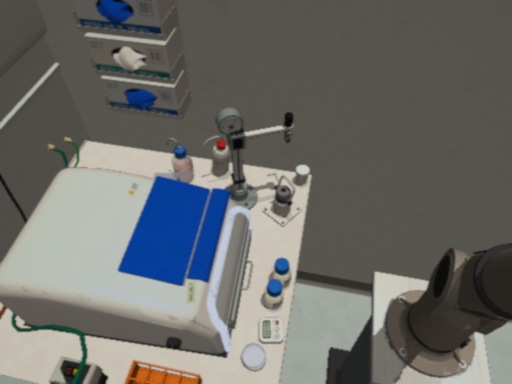

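View pics/top1.png

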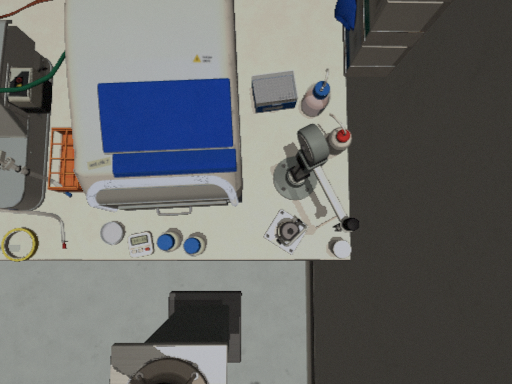

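The scene view shows the balancer at (237,160) with its knob at (289,120), and the driver in its holder at (284,197) with the bail at about (285,182). In the top view the knob is at (351,224) and the driver at (289,230). Next I'll take the bail and knob from the depth of both views.

Run:
```python
from h import *
np.set_printoptions(precision=4,suppress=True)
M=np.array([.6175,-.3545])
V,U=np.mgrid[:384,:512]; ims=[]
for n,(u0,v0) in(("scene",(285,190)),("top",(295,228))):
    c=bot.read_camera(n); d=c["depth"].ravel()
    q=np.stack([(U.ravel()-c["cx"])/c["fx"]*d,-(V.ravel()-c["cy"])/c["fy"]*d,-d,np.ones_like(d)])
    P=(np.linalg.inv(c["camera_from_world"])@q)[:3].T; P[d==0]=9
    near=np.hypot(P[:,0]-.4615,P[:,1]+.3265)<.055
    m=near&(P[:,2]>.118)&(P[:,2]<.17)
    print(n,"bail",m.sum()); print(np.c_[U.ravel()[m],V.ravel()[m],P[m]][:45])
    m=near&(P[:,2]>.104)&(P[:,2]<.117); print("body top",m.sum(),P[m].mean(0),P[m].min(0),P[m].max(0))
    k=(np.hypot(P[:,0]-.474,P[:,1]+.427)<.03)&(P[:,2]>.30)&(P[:,2]<.37); print("knob",k.sum(),P[k].mean(0),P[k].min(0),P[k].max(0))
    t=k&(P[:,2]>.33); print("knobtop",t.sum(),P[t].mean(0),np.median(P[t],0))
    im=c["img"][v0-32:v0+28,u0-40:u0+40,::-1]; ims.append(cv2.resize(im,None,fx=5,fy=5,interpolation=cv2.INTER_CUBIC))
cv2.imwrite("pics/crop.png",np.hstack(ims))
```

```text
scene bail 72
[[281.     175.       0.4766  -0.3626   0.142 ]
 [282.     175.       0.4731  -0.3596   0.1463]
 [283.     175.       0.4698  -0.3586   0.1481]
 [284.     175.       0.4667  -0.3591   0.1483]
 [281.     176.       0.4761  -0.3596   0.1407]
 [282.     176.       0.4725  -0.3556   0.1461]
 [283.     176.       0.469   -0.3528   0.15  ]
 [284.     176.       0.4662  -0.3558   0.1472]
 [285.     176.       0.4632  -0.3577   0.1459]
 [280.     177.       0.4796  -0.3644   0.1296]
 [281.     177.       0.476   -0.361    0.1343]
 [282.     177.       0.4727  -0.3606   0.1356]
 [284.     177.       0.4656  -0.3533   0.1454]
 [285.     177.       0.4623  -0.3511   0.1487]
 [286.     177.       0.459   -0.3499   0.1508]
 [280.     178.       0.4787  -0.3581   0.1321]
 [281.     178.       0.4752  -0.356    0.1353]
 [284.     178.       0.4653  -0.3519   0.1422]
 [285.     178.       0.4619  -0.3501   0.1451]
 [286.     178.       0.4588  -0.3501   0.1458]
 [279.     179.       0.4819  -0.3607   0.1234]
 [280.     179.       0.4787  -0.3602   0.1247]
 [281.     179.       0.475   
[... 3031 characters left out ...]
0.4565  -0.3425   0.1448]
 [299.     233.       0.4565  -0.3451   0.1444]
 [300.     233.       0.4565  -0.3475   0.1451]
 [301.     233.       0.4565  -0.3499   0.1452]
 [297.     234.       0.454   -0.3403   0.1424]
 [298.     234.       0.454   -0.3422   0.1468]
 [299.     234.       0.454   -0.3449   0.1453]
 [300.     234.       0.454   -0.3472   0.1466]
 [296.     235.       0.4515  -0.3375   0.145 ]
 [297.     235.       0.4515  -0.34     0.1444]]
body top 270 [ 0.4625 -0.3238  0.1117] [ 0.431  -0.3552  0.1041] [ 0.4849 -0.301   0.1168]
knob 198 [ 0.4734 -0.4211  0.3318] [ 0.4582 -0.4359  0.3001] [ 0.4866 -0.4112  0.3426]
knobtop 141 [ 0.4737 -0.4235  0.3388] [ 0.4736 -0.4232  0.339 ]
```

View pics/crop.png

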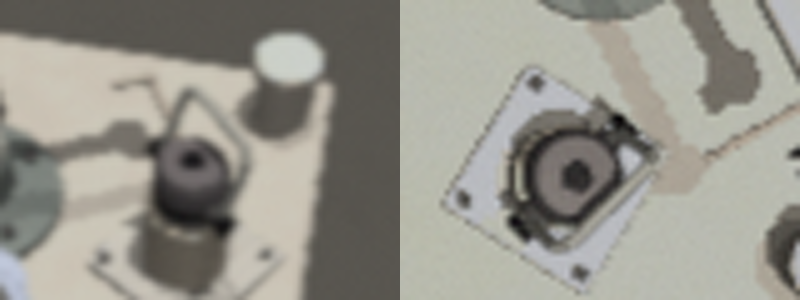

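The left crop shows the wire bail leaning away from the robot, its bar running from (190,90) to (245,165). In the right crop the bar runs from (565,240) to (655,155), on the knob's side of the driver. I'll fit the bar's line, because it looks skewed to the mast line.

Run:
```python
from h import *
np.set_printoptions(precision=4,suppress=True)
V,U=np.mgrid[:384,:512]
for n in("scene","top"):
    c=bot.read_camera(n); d=c["depth"].ravel()
    q=np.stack([(U.ravel()-c["cx"])/c["fx"]*d,-(V.ravel()-c["cy"])/c["fy"]*d,-d,np.ones_like(d)])
    P=(np.linalg.inv(c["camera_from_world"])@q)[:3].T; P[d==0]=9
    near=np.hypot(P[:,0]-.4615,P[:,1]+.3265)<.055
    def line(m,t):
        Q=P[m]; mu=Q.mean(0); w=np.linalg.svd(Q-mu)[2][0]; w*=np.sign(w[0]); s=(Q-mu)@w
        print(n,t,m.sum(),mu,w,np.degrees(np.arctan2(w[1],w[0])),mu+w*s.min(),mu+w*s.max())
    line(near&(P[:,2]>.142)&(P[:,2]<.17),"bar"); line(near&(P[:,2]>.118)&(P[:,2]<.17),"bail")
    a=(P[:,2]>.285)&(P[:,2]<.315)&(np.hypot(P[:,0]-.55,P[:,1]+.39)<.06); line(a,"arm")
    m=(P[:,2]>.1)&(P[:,2]<.4)&(np.hypot(P[:,0]-.6175,P[:,1]+.3545)<.03)
    print("mast",m.sum(),P[m].mean(0),[P[m&(abs(P[:,2]-z)<.03)].mean(0) for z in(.13,.2,.27)])
    m=(P[:,2]>.008)&(P[:,2]<.02)&(np.hypot(P[:,0]-.6175,P[:,1]+.3545)<.075);print("base",m.sum(),P[m].min(0),P[m].max(0))
    m=(P[:,2]>.106)&(P[:,2]<.116)&near
    (a,b),r=cv2.minEnclosingCircle(P[m][:,:2].astype(np.float32)); print("body",a,b,r)
    for nm in("balancer","driver","holder"):
        for r in bot.masks_of(c,nm)[:1]:
            v,u=np.nonzero(r["mask"]);print(nm,r["confidence"],u.min(),u.max(),v.min(),v.max())
    print(w2p(c,[.6175,-.3545,0]),w2p(c,[.4615,-.3265,.11]))
```

```text
scene bar 42 [ 0.449  -0.3371  0.1463] [ 0.695  -0.7188  0.0204] -45.96472697416143 [ 0.4273 -0.3146  0.1457] [ 0.4719 -0.3608  0.147 ]
scene bail 73 [ 0.4511 -0.3354  0.1392] [ 0.6926 -0.7212  0.0131] -46.160379623180276 [ 0.4268 -0.3102  0.1388] [ 0.4778 -0.3633  0.1397]
scene arm 240 [ 0.5444 -0.3867  0.294 ] [0.8908 0.4545 0.0036] 27.030894162069025 [ 0.4947 -0.4121  0.2938] [ 0.5974 -0.3597  0.2942]
mast 982 [ 0.6138 -0.3397  0.2719] [array([ 0.6154, -0.3417,  0.1275]), array([ 0.6148, -0.3414,  0.2004]), array([ 0.6094, -0.3361,  0.2757])]
base 308 [ 0.5553 -0.4149  0.0081] [ 0.6768 -0.3049  0.02  ]
body 0.4587688744068146 -0.33008116483688354 0.03858588635921478
balancer 0.9 216 292 107 209
driver 0.78 274 294 176 205
holder 0.94 264 299 200 225
(np.float64(239.01602709005013), np.float64(197.34666460162865)) (np.float64(283.3607773137015), np.float64(190.67211069195844))
top bar 74 [ 0.4479 -0.3371  0.1462] [ 0.6917 -0.7221 -0.0035] -46.23133057347919 [ 0.4256 -0.3139  0.1464] [ 0.4721 -0.3623  0.1461]
top bail 97 [ 0.4496 -0.3371  0.1429] [ 0.7003 -0.7126 -0.0423] -45.50193825297496 [ 0.4242 -0.3113  0.1445] [ 0.4752 -0.3631  0.1414]
top arm 547 [ 0.5493 -0.3851  0.2961] [0.89   0.4522 0.0589] 26.93562807859959 [ 0.4947 -0.4128  0.2924] [ 0.5989 -0.3599  0.2993]
mast 1069 [ 0.6116 -0.3463  0.3179] [array([ 0.6072, -0.3457,  0.1206]), array([ 0.6083, -0.3402,  0.1928]), array([ 0.5987, -0.3483,  0.288 ])]
base 899 [ 0.5537 -0.4144  0.008 ] [ 0.6768 -0.2896  0.02  ]
body 0.4566113352775574 -0.32919877767562866 0.03659272938966751
balancer 0.64 273 358 124 232
driver 0.88 277 306 219 246
holder 0.81 264 303 209 254
(np.float64(294.94248146004264), np.float64(177.6388532122253)) (np.float64(289.9982326861724), np.float64(231.057289255692))
```

The bar's middle is at about (0.4485, -0.3375, 0.143), lean about 0.29 rad. It is skewed about 36° to the mast line, more than the 12° the text allows. The driver can turn in its cup, and pushing near the bar's mast-side end should turn it straight. The knob is at (0.474, -0.426, 0.322) and swing is free. Next I'll check the heights along the travel arc and make a row helper.

```bash
cat >> h.py <<'E'
def rows(wps,start=None):
    """wps: world x y z heading(deg of tool x); prints delta rows from the start pose (x y z heading)"""
    if start is None: start=pose()
    h=np.radians(start[3]); X=np.array([np.cos(h),np.sin(h),0]); Y=np.array([np.sin(h),-np.cos(h),0])
    out=[]
    for w in wps:
        d=np.array(w[:3])-start[:3]; s=-((w[3]-start[3]+180)%360-180)
        out.append("%.3f %.3f %.3f %.1f"%(d@X,d@Y,-d[2],s))
    print("; ".join(out))
def pose():
    o=bot.get_obs(); a,b=o["tool_rot"][1:3]; return np.array([*o["eef_pos"],np.degrees(np.arctan2(2*a*b,2*a*a-1))])
E
python3 - <<'E'
from h import *
V,U=np.mgrid[:384,:512]; c=bot.read_camera("top"); d=c["depth"].ravel()
q=np.stack([(U.ravel()-c["cx"])/c["fx"]*d,-(V.ravel()-c["cy"])/c["fy"]*d,-d,np.ones_like(d)])
P=(np.linalg.inv(c["camera_from_world"])@q)[:3].T[d>0]
for y in np.arange(-.4,.5,.1):
    print("y%.1f"%y,*["x%.2f:%.2f"%(x,P[(abs(P[:,0]-x)<.04)&(abs(P[:,1]-y)<.05)][:,2].max(initial=-1)) for x in np.arange(.42,.7,.06)])
print(pose())
# arc: 24 rows of heading
A0,A1=np.arctan2(.649,.1837),np.arctan2(-.426,.474)
N=30; W=[]
for i in range(1,N+1):
    f=i/N; a=A0+(A1-A0)*f; r=.674+(.5-.674)*min(1,f/.45) if f<.75 else .5+(.637-.5)*(f-.75)/.25
    z=.238+min(1,f/.3)*(.42-.238)
    W.append((r*np.cos(a),r*np.sin(a),z,pose()[3]+np.degrees(a-A0)))
s=pose()
for k in range(0,N,5): rows(W[k:k+5],s); s=np.array(W[k+4])
print(s)
E
```

```text
y-0.4 x0.42:0.30 x0.48:0.34 x0.54:0.30 x0.60:0.39 x0.66:0.39
y-0.3 x0.42:0.15 x0.48:0.15 x0.54:0.02 x0.60:0.39 x0.66:0.39
y-0.2 x0.42:0.01 x0.48:0.01 x0.54:0.22 x0.60:0.25 x0.66:0.26
y-0.1 x0.42:0.11 x0.48:0.10 x0.54:0.23 x0.60:0.25 x0.66:0.26
y-0.0 x0.42:0.11 x0.48:0.11 x0.54:0.23 x0.60:0.25 x0.66:0.26
y0.1 x0.42:0.03 x0.48:0.11 x0.54:0.23 x0.60:0.25 x0.66:0.26
y0.2 x0.42:0.03 x0.48:0.15 x0.54:0.22 x0.60:0.24 x0.66:0.25
y0.3 x0.42:0.02 x0.48:0.11 x0.54:0.11 x0.60:0.11 x0.66:0.11
y0.4 x0.42:0.02 x0.48:0.14 x0.54:0.14 x0.60:0.20 x0.66:0.20
[  0.18383059   0.64950231   0.23932409 164.19727906]
-0.045 -0.015 -0.019 3.9; -0.087 -0.033 -0.039 7.7; -0.128 -0.053 -0.059 11.6; -0.166 -0.075 -0.080 15.5; -0.202 -0.100 -0.100 19.4
-0.040 -0.014 -0.020 3.9; -0.079 -0.031 -0.040 7.7; -0.115 -0.050 -0.061 11.6; -0.149 -0.072 -0.081 15.5; -0.181 -0.095 -0.081 19.4
-0.036 -0.014 -0.000 3.9; -0.070 -0.031 -0.000 7.7; -0.102 -0.049 -0.000 11.6; -0.133 -0.063 -0.000 15.5; -0.166 -0.073 -0.000 19.4
-0.034 -0.001 -0.000 3.9; -0.067 -0.005 -0.000 7.7; -0.101 -0.010 -0.000 11.6; -0.133 -0.018 -0.000 15.5; -0.166 -0.028 -0.000 19.4
-0.034 -0.001 -0.000 3.9; -0.067 -0.005 -0.000 7.7; -0.102 -0.001 -0.000 11.6; -0.141 0.008 -0.000 15.5; -0.181 0.015 -0.000 19.4
-0.038 0.017 -0.000 3.9; -0.078 0.031 -0.000 7.7; -0.121 0.043 -0.000 11.6; -0.165 0.051 -0.000 15.5; -0.211 0.055 -0.000 19.4
[ 0.47377646 -0.42579909  0.42       48.05437193]
```

Emit:
send_rows(deltas="-0.045 -0.015 -0.019 3.9; -0.087 -0.033 -0.039 7.7; -0.128 -0.053 -0.059 11.6; -0.166 -0.075 -0.080 15.5; -0.202 -0.100 -0.100 19.4", claw=0.7, force=60)

```text
t: 2.15
eef_pos: [0.3526, 0.4968, 0.3404]
tool_rot: [0.0, 0.304, 0.953, 0.0]
contact_force: [0.8, 0.3, -0.5]
gripper_width: 0.7
grasp_force: 0.0
```

Emit:
send_rows(deltas="-0.040 -0.014 -0.020 3.9; -0.079 -0.031 -0.040 7.7; -0.115 -0.050 -0.061 11.6; -0.149 -0.072 -0.081 15.5; -0.181 -0.095 -0.081 19.4")

```text
t: 2.65
eef_pos: [0.4458, 0.3151, 0.4235]
tool_rot: [0.001, 0.46, 0.888, 0.003]
contact_force: [0.6, 0.3, -0.2]
gripper_width: 0.7
grasp_force: 0.0
```

Emit:
send_rows(deltas="-0.036 -0.014 0 3.9; -0.070 -0.031 0 7.7; -0.102 -0.049 0 11.6; -0.133 -0.063 0 15.5; -0.166 -0.073 0 19.4")

```text
t: 3.15
eef_pos: [0.4805, 0.1371, 0.4206]
tool_rot: [-0.0, 0.603, 0.798, 0.0]
contact_force: [-0.2, 0.1, 0.2]
gripper_width: 0.697
grasp_force: 0.0
```

Emit:
send_rows(deltas="-0.034 -0.001 0 3.9; -0.067 -0.005 0 7.7; -0.101 -0.010 0 11.6; -0.133 -0.018 0 15.5; -0.166 -0.028 0 19.4")

```text
t: 3.65
eef_pos: [0.4995, -0.0299, 0.4204]
tool_rot: [0.0, 0.729, 0.685, 0.0]
contact_force: [0.3, 0.3, 1.0]
gripper_width: 0.698
grasp_force: 0.0
```

Emit:
send_rows(deltas="-0.034 -0.001 0 3.9; -0.067 -0.005 0 7.7; -0.102 -0.001 0 11.6; -0.141 0.008 0 15.5; -0.181 0.015 0 19.4")

```text
t: 4.15
eef_pos: [0.5039, -0.2113, 0.4207]
tool_rot: [0.0, 0.833, 0.553, 0.001]
contact_force: [1.1, -0.3, 0.8]
gripper_width: 0.698
grasp_force: 0.0
```

Emit:
send_rows(deltas="-0.038 0.017 0 3.9; -0.078 0.031 0 7.7; -0.121 0.043 0 11.6; -0.165 0.051 0 15.5; -0.211 0.055 0 19.4")

```text
t: 4.65
eef_pos: [0.4731, -0.4271, 0.42]
tool_rot: [-0.0, 0.914, 0.405, 0.0]
contact_force: [0.0, 0.2, -0.2]
gripper_width: 0.703
grasp_force: 0.0
```

Run:
```python
from h import *
o=bot.get_obs();print(pose(),o["t"],o["contact_force"],o["q"],o["gripper_width"])
for n in("scene","top"):
    c=bot.read_camera(n); save(c,n+"2.png")
    for q in["knob"]: print(q,[(r["xyz"],round(r["confidence"],2)) for r in bot.landmark_of(c,q)[:2]])
p=pose(); k=[.474,-.426]
rows([(k[0],k[1],.37,p[3]),(k[0],k[1],.37,p[3]),(k[0],k[1],.34,p[3]),(k[0],k[1],.315,p[3]),(k[0],k[1],.315,p[3])])
```

```text
[ 0.47308938 -0.42713761  0.42001038 47.74629469] 4.65 [ 0.02544654  0.24271751 -0.15086134] [ 0.00216873  0.41306632  0.93469501  1.43808906 -0.33117407  1.45539815
  0.19649991] 0.7027708818871906
knob [([0.474, -0.4259, 0.3223], 0.94)]
knob [([0.473, -0.4251, 0.323], 0.78), ([0.4224, -0.072, -0.0001], 0.75)]
0.003 0.001 0.050 -0.0; 0.003 0.001 0.050 -0.0; 0.003 0.001 0.080 -0.0; 0.003 0.001 0.105 -0.0; 0.003 0.001 0.105 -0.0
```

Emit:
send_rows(deltas="0.001 0 0.030 0; 0.001 0 0.060 0; 0.001 0 0.085 0; 0.001 0 0.105 0; 0.001 0 0.105 0")

```text
t: 5.35
eef_pos: [0.474, -0.422, 0.3125]
tool_rot: [-0.003, 0.914, 0.407, -0.001]
contact_force: [-0.2, 0.2, 0.3]
gripper_width: 0.702
grasp_force: 0.0
```

Emit:
send_rows(deltas="0 0 0 0; 0 0 0 0; 0 0 0 0; 0 0 0 0; 0 0 0 0", claw=0, force=60)

```text
t: 5.85
eef_pos: [0.4742, -0.4256, 0.317]
tool_rot: [0.001, 0.914, 0.405, 0.001]
contact_force: [0.1, 1.5, 6.2]
gripper_width: 0.288
grasp_force: 58.9
```

Run:
```python
from h import *
o=bot.get_obs();print(pose(),o["t"],o["contact_force"],o["torque"],o["gripper_width"],o["grasp_force"])
```

```text
[ 0.47422109 -0.42562959  0.3170228  47.83775626] 5.85 [0.07391643 1.53374196 6.24065529] [0.33538826 0.05126612 0.0650656 ] 0.2880830862814956 58.88995707035065
```

Emit:
send_rows(deltas="0 0 0.006 0; 0 0 0.015 0; 0 0 0.026 0; 0 0 0.038 0; 0 0 0.050 0")

```text
t: 6.35
eef_pos: [0.4745, -0.4262, 0.2674]
tool_rot: [0.002, 0.914, 0.406, 0.001]
contact_force: [0.1, 1.5, 9.9]
gripper_width: 0.287
grasp_force: 59.5
```

Emit:
send_rows(deltas="0 0 0.012 0; 0 0 0.024 0; 0 0 0.036 0; 0 0 0.048 0; 0 0 0.060 0")

```text
t: 6.85
eef_pos: [0.4745, -0.4264, 0.2073]
tool_rot: [0.002, 0.914, 0.406, 0.001]
contact_force: [-0.5, 2.3, 11.6]
gripper_width: 0.286
grasp_force: 59.6
```

Emit:
send_rows(deltas="0 0 0.008 0; 0 0 0.011 0; 0 0 0.011 0; 0 0 0.011 0")

```text
t: 7.25
eef_pos: [0.4745, -0.4262, 0.1966]
tool_rot: [0.001, 0.914, 0.405, 0.001]
contact_force: [-0.6, 2.4, 11.5]
gripper_width: 0.29
grasp_force: 59.5
```

Run:
```python
from h import *
np.set_printoptions(precision=4,suppress=True)
o=bot.get_obs();print(pose(),o["t"],o["contact_force"],o["gripper_width"],o["grasp_force"])
for n in("scene","top"):
    c=bot.read_camera(n)
    for q in["knob","hook","hook_seat"]: print(q,[(r["xyz"],round(r["confidence"],2)) for r in bot.landmark_of(c,q)[:1]])
    d=c["depth"]; V,U=np.mgrid[:384,:512];d=d.ravel()
    q=np.stack([(U.ravel()-c["cx"])/c["fx"]*d,-(V.ravel()-c["cy"])/c["fy"]*d,-d,np.ones_like(d)])
    P=(np.linalg.inv(c["camera_from_world"])@q)[:3].T[d>0]
    m=(abs(P[:,2]-.18)<.02)&(np.hypot(P[:,0]-.55,P[:,1]+.39)<.04); print("arm",m.sum(),np.median(P[m],0),P[m].max(0))
```

```text
[ 0.4745 -0.4262  0.1966 47.8437] 7.25 [-0.6213  2.4438 11.503 ] 0.2901578700741976 59.52230393886566
knob [([0.4775, -0.4252, 0.2019], 0.66)]
hook [([0.4716, -0.428, 0.1238], 0.52)]
hook_seat [([0.4695, -0.4177, 0.1231], 0.42)]
arm 152 [ 0.5485 -0.3862  0.1749] [ 0.5866 -0.3645  0.1806]
knob [([0.4749, -0.4281, 0.2016], 0.72)]
hook []
hook_seat []
arm 259 [ 0.548  -0.3862  0.1748] [ 0.5878 -0.3624  0.1804]
```

```bash
cat >> h.py <<'E'
M=np.array([.6168,-.3535])
def arc(ths,th0,z,dz=0):
    """from knob angle th0 (deg below -x) to ths"""
    p=pose(); f=lambda t:M-.16*np.array([np.cos(np.radians(t)),np.sin(np.radians(t))])
    rows([(*(p[:2]+f(t)-f(th0)),p[2]+dz,p[3]-(th0-t)) for t in ths])
def th():
    d=M-bot.get_obs()["eef_pos"][:2]; return np.degrees(np.arctan2(d[1],d[0])),np.hypot(*d)
E
python3 - <<'E'
from h import *
print(th()); arc([25,22,18.5,15,12],27,0)
E
```

```text
(np.float64(27.091896844426287), np.float64(0.1597949655514271))
0.002 -0.005 -0.000 2.0; 0.006 -0.013 -0.000 5.0; 0.010 -0.021 -0.000 8.5; 0.015 -0.030 -0.000 12.0; 0.020 -0.037 -0.000 15.0
```

Emit:
send_rows(deltas="0.002 -0.005 0 2.0; 0.006 -0.013 0 5.0; 0.010 -0.021 0 8.5; 0.015 -0.030 0 12.0; 0.020 -0.037 0 15.0")

```text
t: 8.15
eef_pos: [0.4603, -0.3866, 0.1966]
tool_rot: [0.001, 0.96, 0.281, 0.001]
contact_force: [-0.1, 0.4, 11.4]
gripper_width: 0.281
grasp_force: 59.5
```

Run:
```python
from h import *
print(th(),pose(),bot.get_obs()["contact_force"]); 
c=bot.read_camera("scene"); t=bot.read_camera("top")
a=cv2.resize(c["img"][145:205,245:325,::-1],None,fx=5,fy=5,interpolation=cv2.INTER_CUBIC);b=cv2.resize(t["img"][195:255,270:350,::-1],None,fx=5,fy=5,interpolation=cv2.INTER_CUBIC)
cv2.imwrite("pics/c3.png",np.hstack([a,b])); arc([11,10,9,8,7],12,0)
```

```text
(np.float64(11.925163562133154), np.float64(0.15998348311913366)) [ 0.46026923 -0.38655801  0.19661106 32.68108376] [-0.14955803  0.39859718 11.35025434]
0.001 -0.003 -0.000 1.0; 0.002 -0.005 -0.000 2.0; 0.003 -0.008 -0.000 3.0; 0.004 -0.010 -0.000 4.0; 0.006 -0.013 -0.000 5.0
```

View pics/c3.png

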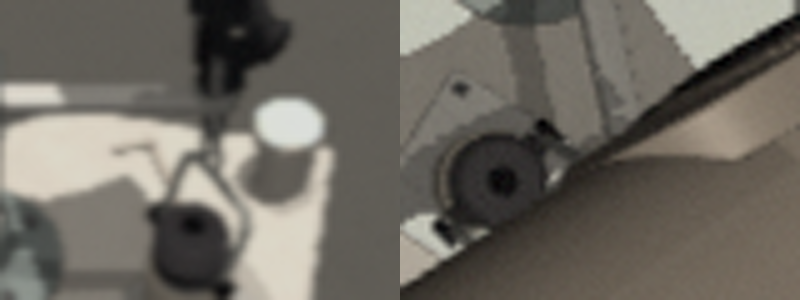

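The crop shows the hook at (210,150) just behind the bail's bar at the same height, and both bail legs are clear. I'll swing on slowly and watch the force.

Emit:
send_rows(deltas="0.0005 -0.0015 0 0.5; 0.001 -0.003 0 1.0; 0.002 -0.005 0 2.0; 0.003 -0.008 0 3.0; 0.003 -0.008 0 3.0")

```text
t: 8.75
eef_pos: [0.4587, -0.3783, 0.1965]
tool_rot: [0.001, 0.966, 0.257, 0.001]
contact_force: [-1.8, 0.4, 11.1]
gripper_width: 0.285
grasp_force: 59.5
```

Run:
```python
from h import *
print(th(),pose(),bot.get_obs()["contact_force"]); arc([8,7,6,5,5],9,0)
```

```text
(np.float64(8.899070377464431), np.float64(0.16004095512917432)) [ 0.45868556 -0.37825743  0.19648868 29.79459591] [-1.75387308  0.35280925 11.05979634]
0.001 -0.003 -0.000 1.0; 0.002 -0.005 -0.000 2.0; 0.003 -0.008 -0.000 3.0; 0.004 -0.010 -0.000 4.0; 0.004 -0.010 -0.000 4.0
```

Emit:
send_rows(deltas="0.001 -0.003 0 1.0; 0.002 -0.005 0 2.0; 0.003 -0.008 0 3.0; 0.003 -0.008 0 3.0")

```text
t: 9.15
eef_pos: [0.4576, -0.3699, 0.1966]
tool_rot: [0.001, 0.973, 0.232, 0.002]
contact_force: [0.1, 0.9, 10.9]
gripper_width: 0.288
grasp_force: 59.5
```

Emit:
send_rows(deltas="0.001 -0.002 0 0.7; 0.001 -0.003 0 1.0; 0.002 -0.005 0 2.0; 0.002 -0.005 0 2.0")

```text
t: 9.55
eef_pos: [0.4571, -0.3648, 0.1966]
tool_rot: [0.002, 0.977, 0.215, 0.002]
contact_force: [-1.5, 0.6, 10.6]
gripper_width: 0.285
grasp_force: 59.6
```

```bash
cat >> h.py <<'E'
def look(name,u=285,v=175,w=40,hh=30,k=5):
    c=bot.read_camera("scene"); cv2.imwrite("pics/"+name,cv2.resize(c["img"][v-hh:v+hh,u-w:u+w,::-1],None,fx=10,fy=10,interpolation=cv2.INTER_CUBIC)); return c
E
python3 - <<'E'
from h import *
t=th(); print(t,pose(),bot.get_obs()["contact_force"]); arc(t[0]-np.array([1,2,3,4,5]),t[0],0); look("c4.png")
E
```

```text
(np.float64(4.061331112508372), np.float64(0.16008804398714735)) [ 0.45711397 -0.36483812  0.19662052 24.81081919] [-1.52532727  0.61686254 10.64458253]
0.001 -0.003 -0.000 1.0; 0.002 -0.005 -0.000 2.0; 0.003 -0.008 -0.000 3.0; 0.004 -0.010 -0.000 4.0; 0.006 -0.013 -0.000 5.0
```

View pics/c4.png

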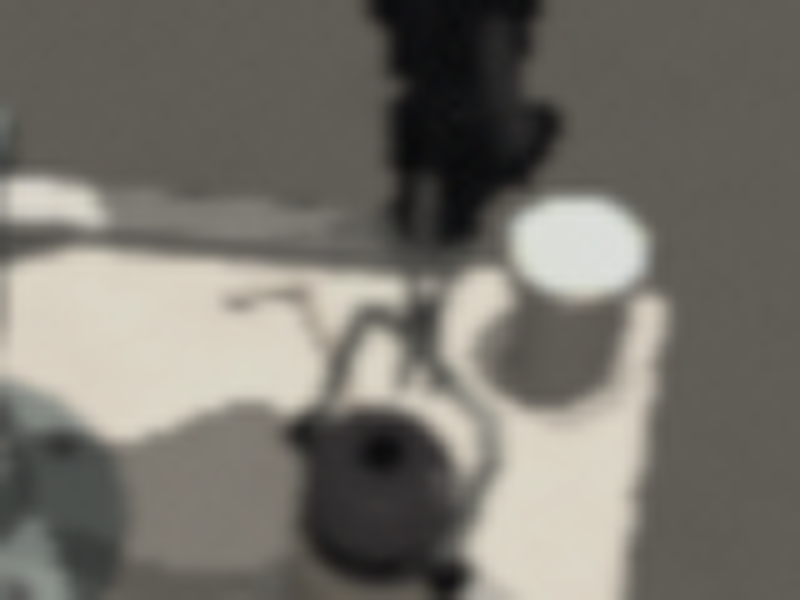

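The hook at (415,340) now meets the bar between the bail's corner (370,310) and its middle, with the lip showing beneath it. I'll keep going gently.

Emit:
send_rows(deltas="0.0005 -0.0015 0 0.5; 0.001 -0.003 0 1.0; 0.0015 -0.004 0 1.5; 0.002 -0.005 0 2.0; 0.002 -0.005 0 2.0")

```text
t: 10.1
eef_pos: [0.4568, -0.3596, 0.1967]
tool_rot: [0.002, 0.98, 0.198, 0.002]
contact_force: [-0.8, -0.8, 11.9]
gripper_width: 0.289
grasp_force: 59.6
```

Emit:
send_rows(deltas="0.0005 -0.0015 0 0.5; 0.001 -0.003 0 1.0; 0.0015 -0.004 0 1.5; 0.002 -0.005 0 2.0; 0.002 -0.005 0 2.0")

```text
t: 10.6
eef_pos: [0.4567, -0.3542, 0.1967]
tool_rot: [0.002, 0.984, 0.181, 0.002]
contact_force: [-1.6, 0.6, 13.2]
gripper_width: 0.289
grasp_force: 59.7
```

```bash
cat >> h.py <<'E'
def bar(n="scene",lo=.142):
    c=bot.read_camera(n); V,U=np.mgrid[:384,:512]; d=c["depth"].ravel()
    q=np.stack([(U.ravel()-c["cx"])/c["fx"]*d,-(V.ravel()-c["cy"])/c["fy"]*d,-d,np.ones_like(d)])
    P=(np.linalg.inv(c["camera_from_world"])@q)[:3].T; P[d==0]=9
    return c,U.ravel(),V.ravel(),P
E
python3 - <<'E'
from h import *
np.set_printoptions(precision=4,suppress=True)
t=th(); print(t,pose(),bot.get_obs()["contact_force"],bot.get_obs()["torque"]);look("c5.png")
c,U,V,P=bar(); m=(np.hypot(P[:,0]-.4585,P[:,1]+.3325)<.05)&(P[:,2]>.118)&(P[:,2]<.16); print(np.c_[U,V,P][m][:70])
E
```

```text
(np.float64(0.2618760265595979), np.float64(0.160150790119146)) [ 0.4567 -0.3542  0.1967 20.8304] [-1.5827  0.6402 13.1709] [0.1743 0.2485 0.2494]
[[281.     175.       0.476   -0.3571   0.1484]
 [282.     175.       0.4728  -0.3567   0.1496]
 [279.     176.       0.4824  -0.3591   0.1398]
 [280.     176.       0.4789  -0.3559   0.1443]
 [281.     176.       0.4755  -0.354    0.1471]
 [282.     176.       0.4723  -0.3539   0.148 ]
 [283.     176.       0.4689  -0.3512   0.1519]
 [287.     176.       0.4559  -0.3469   0.1596]
 [279.     177.       0.482   -0.3576   0.1367]
 [280.     177.       0.4783  -0.3528   0.143 ]
 [281.     177.       0.4754  -0.3552   0.141 ]
 [282.     177.       0.4716  -0.3497   0.1481]
 [283.     177.       0.4684  -0.3495   0.149 ]
 [278.     178.       0.4848  -0.3559   0.1332]
 [279.     178.       0.4816  -0.3554   0.1345]
 [280.     178.       0.4784  -0.3556   0.135 ]
 [283.     178.       0.468   -0.3475   0.1466]
 [278.     179.       0.4847  -0.3569   0.1271]
 [279.     179.       0.4809  -0.3517   0.134 ]
 [284.     179.       0.4634  -0.3357   0
[... 1707 characters left out ...]
  0.4389  -0.3225   0.1485]
 [292.     185.       0.4358  -0.3221   0.1497]
 [284.     186.       0.4618  -0.3378   0.12  ]
 [286.     186.       0.4555  -0.3386   0.1205]
 [287.     186.       0.4522  -0.3374   0.1227]
 [291.     186.       0.4384  -0.3193   0.1476]
 [292.     186.       0.4354  -0.3203   0.1471]
 [293.     186.       0.4322  -0.319    0.1494]
 [292.     187.       0.4349  -0.3183   0.1447]
 [293.     187.       0.4318  -0.3173   0.1466]
 [292.     188.       0.4343  -0.3138   0.1453]
 [293.     188.       0.4312  -0.3133   0.1467]
 [281.     189.       0.469   -0.3219   0.1222]
 [282.     189.       0.4662  -0.3258   0.1182]
 [292.     189.       0.4339  -0.3122   0.1425]]
```

View pics/c5.png

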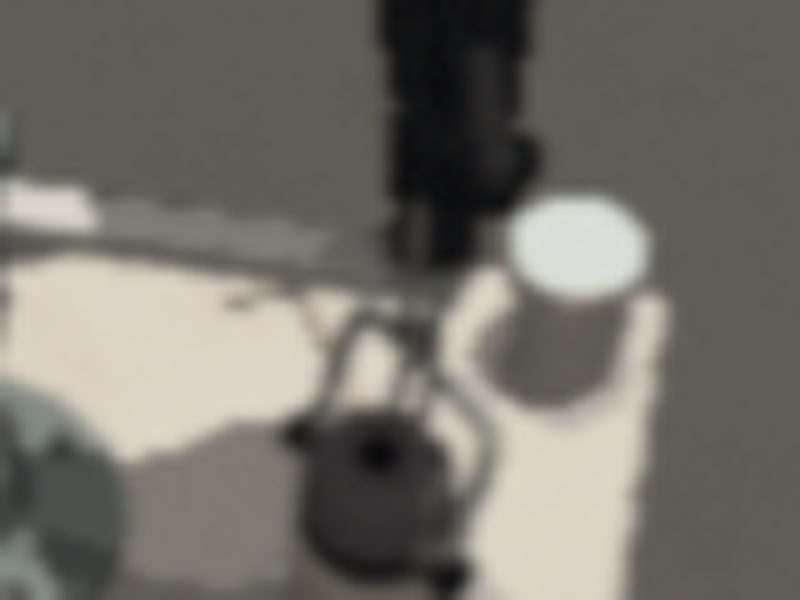

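The two hook plates show at (400,385), straddling the bar, so the bar is in the mouth and about 4 mm from the back wall on the mast-side plate. I'll press on, which should also turn the driver straight.

Emit:
send_rows(deltas="0.0005 -0.0015 0 0.5; 0.001 -0.003 0 1.0; 0.0015 -0.004 0 1.5; 0.002 -0.005 0 2.0; 0.002 -0.005 0 2.0")

```text
t: 11.2
eef_pos: [0.4567, -0.3492, 0.1968]
tool_rot: [0.002, 0.987, 0.164, 0.002]
contact_force: [-1.6, -0.1, 13.0]
gripper_width: 0.286
grasp_force: 59.7
```

Emit:
send_rows(deltas="0.0005 -0.001 0 0.4; 0.001 -0.002 0 0.8; 0.001 -0.003 0 1.0; 0.001 -0.003 0 1.0")

```text
t: 11.6
eef_pos: [0.4568, -0.3473, 0.1972]
tool_rot: [0.003, 0.988, 0.155, 0.002]
contact_force: [-0.4, -4.1, 12.0]
gripper_width: 0.291
grasp_force: 59.7
```

```bash
cat >> h.py <<'E'
def fit():
    for n in("scene","top"):
        c,U,V,P=bar(n); m=(np.hypot(P[:,0]-.4585,P[:,1]+.3325)<.06)&(P[:,2]>.142)&(P[:,2]<.152)&((P[:,0]<.452)|(P[:,0]>.467))
        if m.sum()<8: continue
        Q=P[m]; mu=Q.mean(0); w=np.linalg.svd(Q-mu)[2][0]; w*=np.sign(w[0]); s=(Q-mu)@w
        print(n,m.sum(),mu,np.degrees(np.arctan2(w[1],w[0])),mu+w*s.min(),mu+w*s.max(),"rms",np.std((Q-mu)[:,:2]@[-w[1],w[0]]))
E
python3 - <<'E'
from h import *
np.set_printoptions(precision=4,suppress=True)
t=th(); print(t,pose(),bot.get_obs()["contact_force"],bot.get_obs()["torque"]);fit()
arc(t[0]-np.array([.5,1,1.5,2,3]),t[0],0)
E
```

```text
(np.float64(-2.2049344597119553), np.float64(0.1601493914813359)) [ 0.4568 -0.3473  0.1972 17.8396] [-0.4051 -4.0722 12.0444] [-0.5161  0.2797  0.6781]
scene 31 [ 0.4508 -0.3325  0.1466] -40.314303179271526 [ 0.4295 -0.3145  0.1466] [ 0.4804 -0.3577  0.1466] rms 0.0022414987316848435
0.000 -0.001 -0.000 0.5; 0.001 -0.003 -0.000 1.0; 0.001 -0.004 -0.000 1.5; 0.002 -0.005 -0.000 2.0; 0.003 -0.008 -0.000 3.0
```

Emit:
send_rows(deltas="0.0005 -0.001 0 0.4; 0.001 -0.002 0 0.8; 0.001 -0.003 0 1.0; 0.001 -0.003 0 1.0")

```text
t: 12.1
eef_pos: [0.4568, -0.3458, 0.1978]
tool_rot: [0.005, 0.989, 0.146, 0.002]
contact_force: [-0.6, -7.9, 11.4]
gripper_width: 0.281
grasp_force: 59.9
```

Run:
```python
from h import *
np.set_printoptions(precision=4,suppress=True)
t=th(); print(t,pose(),bot.get_obs()["contact_force"],bot.get_obs()["torque"]);fit()
```

```text
(np.float64(-2.743216018881744), np.float64(0.16017758486422737)) [ 0.4568 -0.3458  0.1978 16.838 ] [-0.5521 -7.9436 11.3952] [-1.3059  0.3544  1.0006]
scene 29 [ 0.4509 -0.3318  0.1475] -40.09135192980543 [ 0.4318 -0.3157  0.1484] [ 0.4818 -0.3578  0.1459] rms 0.002352507728630207
```

The wall is at the bar (-8 N), but the bar is still about 40° skewed and the driver binds in its cup rather than turning. I'll back off a little to learn whether the gate is already shut behind the bar.

Emit:
send_rows(deltas="-0.001 0.003 0 -1.0; -0.002 0.005 0 -2; -0.002 0.005 0 -2")

```text
t: 12.5
eef_pos: [0.4567, -0.3487, 0.1971]
tool_rot: [0.002, 0.986, 0.164, 0.002]
contact_force: [-0.0, -1.4, 13.1]
gripper_width: 0.287
grasp_force: 59.8
```

Run:
```python
from h import *
np.set_printoptions(precision=4,suppress=True)
t=th(); print(t,pose(),bot.get_obs()["contact_force"],bot.get_obs()["torque"]);fit();look("c6.png",286,178,24,18)
```

```text
(np.float64(-1.7222123900228063), np.float64(0.1601504820349932)) [ 0.4567 -0.3487  0.1971 18.8528] [-0.0459 -1.4234 13.0519] [0.0478 0.1181 0.4025]
scene 29 [ 0.452  -0.3336  0.1472] -39.7732804085564 [ 0.431  -0.3161  0.1481] [ 0.4807 -0.3574  0.1459] rms 0.0017776246305836788
```

View pics/c6.png

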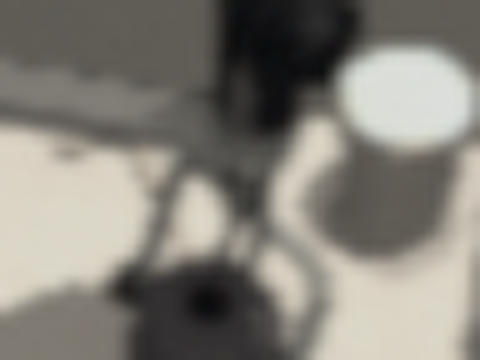

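The bar passes into the hook at (245,190) and the view is too coarse to show the gate. I'll back off further in small steps, watching for a pull (+y).

Emit:
send_rows(deltas="-0.001 0.002 0 -0.7; -0.001 0.004 0 -1.4; -0.001 0.004 0 -1.4")

```text
t: 12.95
eef_pos: [0.4567, -0.3524, 0.1969]
tool_rot: [0.002, 0.984, 0.176, 0.002]
contact_force: [-0.8, 0.7, 13.2]
gripper_width: 0.287
grasp_force: 59.7
```

Emit:
send_rows(deltas="-0.001 0.002 0 -0.7; -0.001 0.004 0 -1.4; -0.001 0.004 0 -1.4")

```text
t: 13.25
eef_pos: [0.4567, -0.3564, 0.1967]
tool_rot: [0.002, 0.982, 0.188, 0.001]
contact_force: [-1.3, -0.6, 12.3]
gripper_width: 0.286
grasp_force: 59.6
```

Run:
```python
from h import *
np.set_printoptions(precision=4,suppress=True)
t=th(); print(t,pose(),bot.get_obs()["contact_force"],bot.get_obs()["torque"]);fit()
```

```text
(np.float64(1.0435770663948198), np.float64(0.1601165170795339)) [ 0.4567 -0.3564  0.1967 21.6362] [-1.3304 -0.6128 12.3178] [0.1683 0.4463 0.3802]
scene 31 [ 0.451  -0.334   0.1468] -36.609409375433 [ 0.4282 -0.3171  0.1467] [ 0.4799 -0.3555  0.147 ] rms 0.001868843503963984
```

There's no pull, so the gate isn't shut and the hook comes out freely. I'll back out, guide the empty hook up, and turn the driver straight in its cup with the gripper. Then I'll engage again.

Run:
```python
from h import *
p=pose(); arc([3,7,12,17,22],1.04,0); arc([26.5,31,31],22,0)
f=lambda t:M-.16*np.array([np.cos(np.radians(t)),np.sin(np.radians(t))])
a=np.array([*f(22),p[2],p[3]+21]); rows([(*f(t),p[2],p[3]+t-1.04) for t in(25,28,31,31)],a)
```

```text
-0.002 0.005 -0.000 -2.0; -0.005 0.016 -0.000 -6.0; -0.008 0.030 -0.000 -11.0; -0.010 0.043 -0.000 -16.0; -0.010 0.057 -0.000 -21.0
0.001 0.013 -0.000 -4.5; 0.002 0.025 -0.000 -9.0; 0.002 0.025 -0.000 -9.0
-0.003 0.008 -0.000 -3.0; -0.005 0.016 -0.000 -6.0; -0.007 0.024 -0.000 -9.0; -0.007 0.024 -0.000 -9.0
```

Emit:
send_rows(deltas="-0.002 0.005 0 -2.0; -0.005 0.016 0 -6.0; -0.008 0.030 0 -11.0; -0.010 0.043 0 -16.0; -0.010 0.057 0 -21.0")

```text
t: 13.85
eef_pos: [0.4684, -0.4131, 0.1967]
tool_rot: [0.002, 0.931, 0.365, 0.001]
contact_force: [-0.7, 0.4, 11.5]
gripper_width: 0.285
grasp_force: 59.6
```

Emit:
send_rows(deltas="-0.003 0.008 0 -3.0; -0.005 0.016 0 -6.0; -0.007 0.024 0 -9.0; -0.007 0.024 0 -9.0")

```text
t: 14.25
eef_pos: [0.4799, -0.4359, 0.197]
tool_rot: [0.002, 0.9, 0.436, 0.001]
contact_force: [-0.7, 1.1, 11.6]
gripper_width: 0.289
grasp_force: 59.6
```

Emit:
send_rows(deltas="0 0 -0.008 0; 0 0 -0.020 0; 0 0 -0.033 0; 0 0 -0.046 0; 0 0 -0.059 0")

```text
t: 14.75
eef_pos: [0.4793, -0.4349, 0.2563]
tool_rot: [0.002, 0.9, 0.435, 0.001]
contact_force: [0.0, 0.6, 9.6]
gripper_width: 0.284
grasp_force: 59.4
```

Emit:
send_rows(deltas="0 0 -0.013 0; 0 0 -0.026 0; 0 0 -0.039 0; 0 0 -0.050 0; 0 0 -0.055 0")

```text
t: 15.25
eef_pos: [0.4794, -0.435, 0.3119]
tool_rot: [0.002, 0.9, 0.435, 0.001]
contact_force: [0.1, -0.3, 8.7]
gripper_width: 0.291
grasp_force: 59.3
```

Emit:
send_rows(deltas="0 0 -0.003 0; 0 0 -0.006 0; 0 0 -0.006 0; 0 0 -0.006 0")

```text
t: 15.65
eef_pos: [0.4792, -0.4347, 0.3166]
tool_rot: [0.002, 0.9, 0.435, 0.001]
contact_force: [-1.2, 0.7, 9.5]
gripper_width: 0.291
grasp_force: 60.9
```

Emit:
send_rows(deltas="0 0 -0.001 0; 0 0 -0.002 0; 0 0 -0.002 0")

```text
t: 15.95
eef_pos: [0.4789, -0.4341, 0.3171]
tool_rot: [0.001, 0.9, 0.435, 0.0]
contact_force: [0.3, -0.1, 5.7]
gripper_width: 0.287
grasp_force: 60.5
```

Run:
```python
from h import *
np.set_printoptions(precision=4,suppress=True)
print(pose(),bot.get_obs()["contact_force"],bot.get_obs()["t"],th());fit()
for n in("scene","top"):
    c=bot.read_camera(n); print([(r["xyz"],round(r["confidence"],2)) for r in bot.landmark_of(c,"knob")[:1]+bot.landmark_of(c,"driver")[:1]+bot.landmark_of(c,"bail_pivot")[:1]])
```

```text
[ 0.4789 -0.4341  0.3171 51.5812] [ 0.3253 -0.1434  5.7318] 15.95 (np.float64(30.295730832000284), np.float64(0.15972058483801438))
scene 29 [ 0.4498 -0.339   0.146 ] -34.765674981327095 [ 0.4234 -0.3207  0.1455] [ 0.4788 -0.3592  0.1465] rms 0.002371190174252296
top 54 [ 0.4483 -0.3393  0.1458] -35.445533749904335 [ 0.4257 -0.3233  0.1455] [ 0.4786 -0.3609  0.1462] rms 0.0020769149753740003
[([0.4606, -0.3284, 0.0038], 0.56), ([0.4617, -0.3265, 0.0831], 0.92)]
[([0.4795, -0.4329, 0.3235], 0.65), ([0.4643, -0.3287, 0.0091], 0.67), ([0.4597, -0.3242, 0.0879], 0.71)]
```

The hook is home at the top, and the bar has turned to -35°. I'll release, then go to the driver and straddle its body with the fingers across the bail.

Emit:
send_rows(deltas="0 0 0 0; 0 0 0 0; 0 0 0 0; 0 0 0 0", claw=0.7)

```text
t: 16.85
eef_pos: [0.4784, -0.4334, 0.3159]
tool_rot: [-0.0, 0.9, 0.435, -0.0]
contact_force: [-0.0, -0.0, -0.7]
gripper_width: 0.702
grasp_force: 0.0
```

Emit:
send_rows(deltas="0 0 -0.015 0; 0 0 -0.04 0; 0 0 -0.07 0; 0 0 -0.10 0; 0 0 -0.10 0")

```text
t: 17.35
eef_pos: [0.479, -0.4355, 0.422]
tool_rot: [0.004, 0.9, 0.435, 0.002]
contact_force: [0.0, -0.7, -0.1]
gripper_width: 0.702
grasp_force: 0.0
```

Run:
```python
from h import *
p=pose(); print(p,bot.get_obs()["q"],bot.get_obs()["contact_force"]); a=p[:3]; D=np.array([.4612,-.327])
n=11; W=[(*(a[:2]+(D-a[:2])*min(1,i/8)),p[2],p[3]-(p[3]+35)*i/n) for i in range(1,n+1)]
W+=[(*D,.36,-35),(*D,.31,-35),(*D,.26,-35),(*D,.22,-35)]; s=p
for k in range(0,15,5): rows(W[k:k+5],s); s=np.array(W[k+4])
```

```text
[ 0.47904888 -0.43553473  0.42200786 51.57061385] [ 0.03382612  0.4211515   0.90594543  1.41456755 -0.33121845  1.45556604
  0.2610291 ] [ 0.02373797 -0.65709151 -0.12227999]
0.009 -0.010 -0.000 7.9; 0.018 -0.020 -0.000 15.7; 0.028 -0.031 -0.000 23.6; 0.037 -0.041 -0.000 31.5; 0.046 -0.051 -0.000 39.4
0.001 -0.014 -0.000 7.9; 0.001 -0.027 -0.000 15.7; 0.002 -0.041 -0.000 23.6; 0.002 -0.041 -0.000 31.5; 0.002 -0.041 -0.000 39.4
0.000 0.000 -0.000 7.9; 0.000 0.000 0.062 7.9; 0.000 0.000 0.112 7.9; 0.000 0.000 0.162 7.9; 0.000 0.000 0.202 7.9
```

Emit:
send_rows(deltas="0.009 -0.010 0 7.9; 0.018 -0.020 0 15.7; 0.028 -0.031 0 23.6; 0.037 -0.041 0 31.5; 0.046 -0.051 0 39.4", claw=0.9, force=20)

```text
t: 17.85
eef_pos: [0.4669, -0.3653, 0.4166]
tool_rot: [-0.0, 0.995, 0.103, 0.0]
contact_force: [0.2, -0.0, -0.0]
gripper_width: 0.895
grasp_force: 0.0
```

Emit:
send_rows(deltas="0.001 -0.014 0 7.9; 0.001 -0.027 0 15.7; 0.002 -0.041 0 23.6; 0.002 -0.041 0 31.5; 0.002 -0.041 0 39.4")

```text
t: 18.35
eef_pos: [0.4606, -0.3247, 0.4167]
tool_rot: [-0.0, 0.971, -0.237, 0.0]
contact_force: [-0.3, 0.2, 0.6]
gripper_width: 0.897
grasp_force: 0.0
```

Emit:
send_rows(deltas="0 0 0 7.9; 0 0 0.04 7.9; 0 0 0.08 7.9; 0 0 0.12 7.9; 0 0 0.16 7.9")

```text
t: 18.85
eef_pos: [0.4606, -0.3252, 0.2552]
tool_rot: [-0.0, 0.954, -0.301, 0.0]
contact_force: [-0.1, -0.4, -0.3]
gripper_width: 0.897
grasp_force: 0.0
```

Emit:
send_rows(deltas="0 0 0.02 0; 0 0 0.042 0; 0 0 0.042 0; 0 0 0.042 0")

```text
t: 19.25
eef_pos: [0.4605, -0.3257, 0.215]
tool_rot: [0.0, 0.953, -0.302, 0.0]
contact_force: [-0.1, -0.3, 0.5]
gripper_width: 0.899
grasp_force: 0.0
```

Run:
```python
from h import *
p=pose(); print(p,bot.get_obs()["q"],bot.get_obs()["contact_force"]);D=(.4612,-.327)
rows([(*D,.2,-35),(*D,.17,-35),(*D,.14,-35),(*D,.12,-35),(*D,.12,-35)])
look("c7.png",286,180,40,30)
```

```text
[  0.46054891  -0.32566021   0.21498172 -35.11556443] [-0.31808584  0.57073514  1.1611142   1.89941067 -0.59814217  1.07538276
 -1.0941605 ] [-0.11249676 -0.3430513   0.48736054]
0.001 0.001 0.015 -0.1; 0.001 0.001 0.045 -0.1; 0.001 0.001 0.075 -0.1; 0.001 0.001 0.095 -0.1; 0.001 0.001 0.095 -0.1
```

View pics/c7.png

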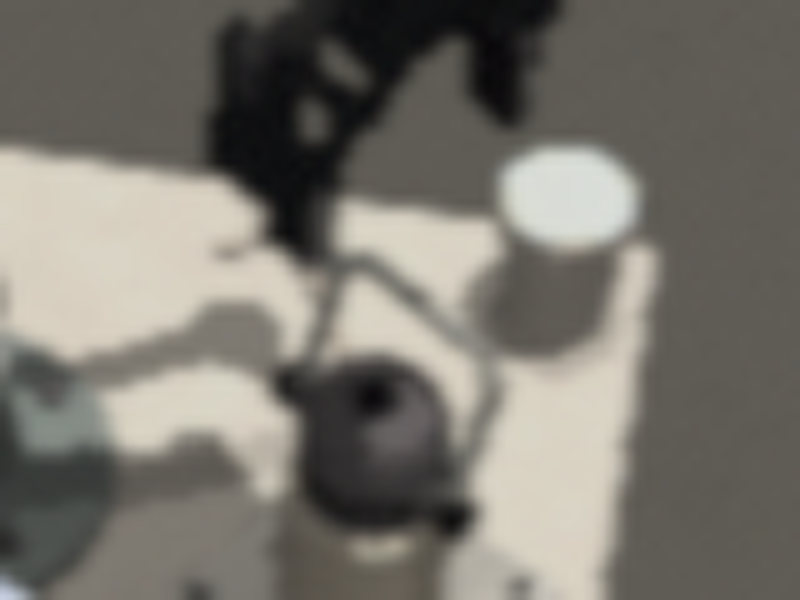

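The driver stands upright, its bail bar running (350,260) to (490,360), with one finger on each side of it at (240,150) and (500,90). I'll descend.

Emit:
send_rows(deltas="0.001 0.001 0.02 0; 0.001 0.001 0.05 0; 0.001 0.001 0.08 0; 0.001 0.001 0.10 0; 0.001 0.001 0.11 0")

```text
t: 19.8
eef_pos: [0.4611, -0.3267, 0.104]
tool_rot: [-0.0, 0.954, -0.301, 0.0]
contact_force: [0.4, 0.8, 0.5]
gripper_width: 0.903
grasp_force: 0.0
```

Emit:
send_rows(deltas="0 0 0.007 0; 0 0 0.014 0; 0 0 0.014 0")

```text
t: 20.1
eef_pos: [0.461, -0.3268, 0.0904]
tool_rot: [-0.0, 0.953, -0.301, 0.0]
contact_force: [-0.9, 0.3, 0.4]
gripper_width: 0.903
grasp_force: 0.0
```

Emit:
send_rows(deltas="0 0 0 0; 0 0 0 0; 0 0 0 0; 0 0 0 0", claw=0, force=20)

```text
t: 20.5
eef_pos: [0.4614, -0.3267, 0.0911]
tool_rot: [-0.0, 0.953, -0.301, 0.001]
contact_force: [0.5, 1.5, 6.7]
gripper_width: 0.589
grasp_force: 17.2
```

Gripped: 0.589 × 85 mm is about 50 mm. Now I'll turn it 33° counter-clockwise.

Emit:
send_rows(deltas="0 0 0 -4; 0 0 0 -9; 0 0 0 -14; 0 0 0 -19; 0 0 0 -24")

```text
t: 21.0
eef_pos: [0.4615, -0.3268, 0.0911]
tool_rot: [-0.0, 0.995, -0.095, 0.001]
contact_force: [0.9, 1.9, 4.2]
gripper_width: 0.586
grasp_force: 17.2
```

Emit:
send_rows(deltas="0 0 0 -5; 0 0 0 -9; 0 0 0 -9; 0 0 0 -9")

```text
t: 21.4
eef_pos: [0.4614, -0.3269, 0.0911]
tool_rot: [-0.0, 1.0, -0.019, 0.001]
contact_force: [0.2, 2.5, 7.3]
gripper_width: 0.592
grasp_force: 17.8
```

Emit:
send_rows(deltas="0 0 0 0; 0 0 0 0; 0 0 0 0", claw=0.9)

```text
t: 21.7
eef_pos: [0.4604, -0.3268, 0.0901]
tool_rot: [0.0, 1.0, -0.019, -0.0]
contact_force: [-0.7, -1.3, -0.9]
gripper_width: 0.9
grasp_force: 0.0
```

Emit:
send_rows(deltas="0 0 -0.03 0; 0 0 -0.07 0; 0 0 -0.12 0; 0 0 -0.17 0; 0 0 -0.22 0")

```text
t: 22.2
eef_pos: [0.4601, -0.3267, 0.312]
tool_rot: [-0.0, 1.0, -0.019, -0.0]
contact_force: [1.3, -0.4, 0.2]
gripper_width: 0.9
grasp_force: 0.0
```

Emit:
send_rows(deltas="0 0 -0.05 0; 0 0 -0.1 0; 0 0 -0.11 0")

```text
t: 22.5
eef_pos: [0.4616, -0.3289, 0.4256]
tool_rot: [0.002, 1.0, -0.019, 0.004]
contact_force: [0.1, -0.2, -1.2]
gripper_width: 0.903
grasp_force: 0.0
```

Run:
```python
from h import *
np.set_printoptions(precision=4,suppress=True)
p=pose(); print(p,bot.get_obs()["t"]);fit()
for n in("scene","top"):
    c,U,V,P=bar(n); m=(np.hypot(P[:,0]-.46,P[:,1]+.333)<.06)&(P[:,2]>.142)&(P[:,2]<.17); Q=P[m]; print(n,m.sum())
    if m.sum()>8:
        mu=Q.mean(0);w=np.linalg.svd(Q-mu)[2][0];w*=np.sign(w[0]);s=(Q-mu)@w;print(mu,np.degrees(np.arctan2(w[1],w[0])),mu+w*s.min(),mu+w*s.max())
    print([(r["xyz"],round(r["confidence"],2)) for q in("knob","driver") for r in bot.landmark_of(c,q)[:1]])
```

```text
[ 0.4616 -0.3289  0.4256 -2.1618] 22.5
scene 36 [ 0.4621 -0.3453  0.1456] -3.280906423855593 [ 0.4316 -0.3436  0.146 ] [ 0.4962 -0.3473  0.1452] rms 0.002156834131346265
scene 43
[ 0.4626 -0.3453  0.1461] -2.296385592590147 [ 0.4279 -0.3439  0.1461] [ 0.4963 -0.3467  0.1461]
[([0.4803, -0.433, 0.3226], 0.7), ([0.4639, -0.3286, 0.0052], 0.95)]
top 1
[([0.4629, -0.3272, 0.011], 0.45)]
```

The bar now lies at -2.3° with its middle at (0.462, -0.345), lined up with the hook's final direction. Back to the knob.

Run:
```python
from h import *
p=pose(); K=np.array([.4787,-.4338]); H=45
W=[(*(p[:2]+(K-p[:2])*min(1,i/6)),.42,p[3]+(H-p[3])*min(1,i/6)) for i in range(1,7)]+[(*K,.42,H),(*K,.39,H),(*K,.36,H),(*K,.335,H)]; s=p
for k in (0,5): rows(W[k:k+5],s); s=np.array(W[k+4])
```

```text
0.004 0.018 -0.001 -7.9; 0.007 0.036 -0.001 -15.7; 0.011 0.053 -0.001 -23.6; 0.015 0.071 -0.001 -31.4; 0.019 0.089 -0.001 -39.3
-0.008 0.016 -0.000 -7.9; -0.008 0.016 -0.000 -7.9; -0.008 0.016 0.030 -7.9; -0.008 0.016 0.060 -7.9; -0.008 0.016 0.085 -7.9
```

Emit:
send_rows(deltas="0.004 0.018 0 -7.9; 0.007 0.036 0 -15.7; 0.011 0.053 0 -23.6; 0.015 0.071 0 -31.4; 0.019 0.089 0 -39.3", claw=0.7, force=60)

```text
t: 23.4
eef_pos: [0.4764, -0.4169, 0.419]
tool_rot: [-0.001, 0.947, 0.322, -0.001]
contact_force: [0.3, 0.6, 0.1]
gripper_width: 0.695
grasp_force: 0.0
```

Emit:
send_rows(deltas="-0.008 0.016 0 -7.9; -0.008 0.016 0 -7.9; -0.008 0.016 0.030 -7.9; -0.008 0.016 0.050 -7.9; -0.008 0.016 0.050 -7.9")

```text
t: 23.9
eef_pos: [0.4791, -0.4318, 0.3667]
tool_rot: [-0.003, 0.924, 0.382, -0.001]
contact_force: [-0.0, -0.3, 0.2]
gripper_width: 0.695
grasp_force: 0.0
```

Run:
```python
from h import *
p=pose(); print(p); K=(.4787,-.4338)
rows([(*K,.35,p[3]),(*K,.33,p[3]),(*K,.315,p[3]),(*K,.315,p[3])])
```

```text
[ 0.47907167 -0.43178911  0.36674984 44.97282124]
-0.002 0.001 0.017 -0.0; -0.002 0.001 0.037 -0.0; -0.002 0.001 0.052 -0.0; -0.002 0.001 0.052 -0.0
```

Emit:
send_rows(deltas="0 0 0.02 0; 0 0 0.04 0; 0 0 0.054 0; 0 0 0.054 0")

```text
t: 24.3
eef_pos: [0.4795, -0.4329, 0.3149]
tool_rot: [-0.001, 0.924, 0.383, -0.001]
contact_force: [-0.1, -0.4, 0.1]
gripper_width: 0.703
grasp_force: 0.0
```

Emit:
send_rows(deltas="0 0 0 0; 0 0 0 0; 0 0 0 0; 0 0 0 0; 0 0 0 0", claw=0, force=60)

```text
t: 24.8
eef_pos: [0.4801, -0.4346, 0.3177]
tool_rot: [0.001, 0.924, 0.383, 0.001]
contact_force: [0.6, 0.3, 6.6]
gripper_width: 0.286
grasp_force: 58.8
```

Run:
```python
from h import *
o=bot.get_obs(); print(pose(),o["contact_force"],o["gripper_width"],o["grasp_force"],th())
```

```text
[ 0.48010643 -0.43463655  0.31771486 45.08949215] [0.55027905 0.30430139 6.56851457] 0.28620831169860017 58.799795508384705 (np.float64(30.691893091817242), np.float64(0.15895996695595044))
```

Emit:
send_rows(deltas="0 0 0.006 0; 0 0 0.015 0; 0 0 0.026 0; 0 0 0.038 0; 0 0 0.050 0")

```text
t: 25.3
eef_pos: [0.4805, -0.4352, 0.2682]
tool_rot: [0.002, 0.924, 0.384, 0.001]
contact_force: [-1.3, 0.9, 11.2]
gripper_width: 0.283
grasp_force: 59.5
```

Emit:
send_rows(deltas="0 0 0.012 0; 0 0 0.024 0; 0 0 0.036 0; 0 0 0.048 0; 0 0 0.060 0")

```text
t: 25.8
eef_pos: [0.4805, -0.4353, 0.2082]
tool_rot: [0.002, 0.924, 0.384, 0.001]
contact_force: [-1.2, 0.9, 11.3]
gripper_width: 0.288
grasp_force: 59.6
```

Emit:
send_rows(deltas="0 0 0.007 0; 0 0 0.010 0; 0 0 0.010 0; 0 0 0.010 0")

```text
t: 26.2
eef_pos: [0.4805, -0.4352, 0.1984]
tool_rot: [0.001, 0.924, 0.384, 0.001]
contact_force: [-0.6, 1.1, 11.5]
gripper_width: 0.289
grasp_force: 59.6
```

Run:
```python
from h import *
o=bot.get_obs(); print(pose(),o["contact_force"],th())
p=pose();f=lambda t:M-.16*np.array([np.cos(np.radians(t)),np.sin(np.radians(t))]); t0=th()[0]
W=[(*f(t),p[2],p[3]-t0+t) for t in(28.5,25.5,22,18.5,15,12,9,6.5,5,5)]
rows(W[:5]); rows(W[5:],np.array(W[4]))
```

```text
[ 0.48047427 -0.4352271   0.19841556 45.10285261] [-0.60676753  1.12265514 11.54022045] (np.float64(30.94263336088045), np.float64(0.1589466043207541))
0.001 -0.007 -0.000 2.4; 0.003 -0.015 -0.000 5.4; 0.007 -0.024 -0.000 8.9; 0.011 -0.033 -0.000 12.4; 0.016 -0.041 -0.000 15.9
0.002 -0.008 -0.000 3.0; 0.005 -0.016 -0.000 6.0; 0.007 -0.023 -0.000 8.5; 0.009 -0.026 -0.000 10.0; 0.009 -0.026 -0.000 10.0
```

Emit:
send_rows(deltas="0.001 -0.007 0.001 2.4; 0.003 -0.015 0.001 5.4; 0.007 -0.024 0.001 8.9; 0.011 -0.033 0.001 12.4; 0.016 -0.041 0.001 15.9")

```text
t: 26.7
eef_pos: [0.4631, -0.3947, 0.1976]
tool_rot: [0.002, 0.968, 0.251, 0.001]
contact_force: [-0.2, 0.3, 11.5]
gripper_width: 0.287
grasp_force: 59.6
```

Emit:
send_rows(deltas="0.002 -0.008 0 3.0; 0.004 -0.013 0 5.0; 0.005 -0.018 0 7.0; 0.007 -0.023 0 8.5; 0.007 -0.023 0 8.5")

```text
t: 27.2
eef_pos: [0.4585, -0.3709, 0.1974]
tool_rot: [0.001, 0.984, 0.18, 0.002]
contact_force: [1.3, -0.2, 11.4]
gripper_width: 0.285
grasp_force: 59.6
```

Emit:
send_rows(deltas="0.0005 -0.002 0 0.7; 0.001 -0.004 0 1.4; 0.0015 -0.006 0 2.1; 0.0015 -0.006 0 2.1")

```text
t: 27.6
eef_pos: [0.4579, -0.3654, 0.1975]
tool_rot: [0.002, 0.987, 0.162, 0.002]
contact_force: [2.2, -0.7, 12.0]
gripper_width: 0.29
grasp_force: 59.6
```

Run:
```python
from h import *
np.set_printoptions(precision=4,suppress=True)
o=bot.get_obs(); print(pose(),o["contact_force"],th()); fit()
p=pose();f=lambda t:M-.16*np.array([np.cos(np.radians(t)),np.sin(np.radians(t))]); t0=th()[0]
rows([(*(p[:2]+f(t0-d)-f(t0)),p[2],p[3]-d) for d in(.7,1.4,2.1,2.8,3.5)])
```

```text
[ 0.4579 -0.3654  0.1975 18.5943] [ 2.2462 -0.6948 11.9582] (np.float64(4.275558639949324), np.float64(0.15930214943011167))
scene 37 [ 0.4629 -0.3455  0.1451] -2.455996249056619 [ 0.4286 -0.3441  0.145 ] [ 0.4953 -0.3469  0.1452] rms 0.0026849270520956084
top 18 [ 0.4853 -0.345   0.1456] -3.865139324294813 [ 0.4763 -0.3444  0.1469] [ 0.4936 -0.3456  0.1445] rms 0.0019275562589511229
0.000 -0.002 -0.000 0.7; 0.001 -0.004 -0.000 1.4; 0.002 -0.006 -0.000 2.1; 0.002 -0.008 -0.000 2.8; 0.003 -0.009 -0.000 3.5
```

Emit:
send_rows(deltas="0.001 -0.0015 0 0.5; 0.001 -0.003 0 1.0; 0.001 -0.0045 0 1.5; 0.002 -0.006 0 2.0; 0.002 -0.006 0 2.0")

```text
t: 28.2
eef_pos: [0.4576, -0.3596, 0.1976]
tool_rot: [0.002, 0.99, 0.144, 0.002]
contact_force: [-0.3, -1.3, 12.1]
gripper_width: 0.285
grasp_force: 59.7
```

Emit:
send_rows(deltas="0.0005 -0.0015 0 0.5; 0.001 -0.003 0 1.0; 0.001 -0.0045 0 1.5; 0.002 -0.006 0 2.0; 0.002 -0.006 0 2.0")

```text
t: 28.7
eef_pos: [0.4575, -0.3537, 0.1977]
tool_rot: [0.002, 0.992, 0.126, 0.002]
contact_force: [-1.1, -2.2, 13.1]
gripper_width: 0.284
grasp_force: 59.8
```

Emit:
send_rows(deltas="0 -0.001 0 0.3; 0.0005 -0.002 0 0.7; 0.0005 -0.003 0 1.0; 0.0005 -0.003 0 1.0")

```text
t: 29.1
eef_pos: [0.4575, -0.3509, 0.1979]
tool_rot: [0.002, 0.993, 0.118, 0.002]
contact_force: [0.2, -2.2, 12.1]
gripper_width: 0.289
grasp_force: 59.8
```

Run:
```python
from h import *
np.set_printoptions(precision=4,suppress=True)
o=bot.get_obs(); print(pose(),o["contact_force"],th()); fit()
```

```text
[ 0.4575 -0.3509  0.1979 13.5297] [ 0.2493 -2.166  12.107 ] (np.float64(-0.9388327018803765), np.float64(0.15935813181932793))
scene 34 [ 0.4683 -0.3406  0.1465] -0.8135508663837779 [ 0.4317 -0.3401  0.1475] [ 0.4986 -0.3411  0.1457] rms 0.0026232032100005987
```

Emit:
send_rows(deltas="0 -0.001 0 0.3; 0.0005 -0.002 0 0.7; 0.0005 -0.003 0 1.0; 0.0005 -0.003 0 1.0")

```text
t: 29.6
eef_pos: [0.4575, -0.3479, 0.198]
tool_rot: [0.002, 0.994, 0.109, 0.002]
contact_force: [1.5, -2.7, 13.2]
gripper_width: 0.286
grasp_force: 59.8
```

Emit:
send_rows(deltas="0 -0.001 0 0.3; 0.0005 -0.002 0 0.7; 0.0005 -0.002 0 0.7")

```text
t: 29.9
eef_pos: [0.4576, -0.3459, 0.198]
tool_rot: [0.002, 0.995, 0.103, 0.002]
contact_force: [0.7, -1.8, 12.9]
gripper_width: 0.284
grasp_force: 59.8
```

Run:
```python
from h import *
np.set_printoptions(precision=4,suppress=True)
o=bot.get_obs(); print(pose(),o["contact_force"],th()); fit()
```

```text
[ 0.4576 -0.3459  0.198  11.8288] [ 0.7499 -1.7871 12.919 ] (np.float64(-2.7473768668866154), np.float64(0.15937481744217538))
scene 36 [ 0.4654 -0.3407  0.1467] -2.4741547523582215 [ 0.428  -0.3391  0.1468] [ 0.4985 -0.3421  0.1465] rms 0.0021785689017794854
```

Emit:
send_rows(deltas="0 -0.001 0 0.3; 0.0005 -0.002 0 0.7; 0.0005 -0.002 0 0.7")

```text
t: 30.3
eef_pos: [0.4577, -0.3439, 0.198]
tool_rot: [0.002, 0.995, 0.097, 0.002]
contact_force: [0.3, -2.5, 14.0]
gripper_width: 0.283
grasp_force: 59.9
```

Emit:
send_rows(deltas="0 -0.001 0 0.3; 0.0005 -0.002 0 0.7; 0.0005 -0.002 0 0.7")

```text
t: 30.6
eef_pos: [0.4578, -0.3428, 0.1983]
tool_rot: [0.003, 0.996, 0.091, 0.002]
contact_force: [-0.5, -4.6, 13.5]
gripper_width: 0.287
grasp_force: 59.9
```

Run:
```python
from h import *
np.set_printoptions(precision=4,suppress=True)
o=bot.get_obs(); print(pose(),o["contact_force"],th(),o["t"]); fit()
```

```text
[ 0.4578 -0.3428  0.1983 10.4239] [-0.4811 -4.5848 13.4933] (np.float64(-3.8554702754624386), np.float64(0.15941025028106884)) 30.6
scene 35 [ 0.4616 -0.3393  0.1473] -3.9281232478316688 [ 0.4282 -0.337   0.1474] [ 0.4946 -0.3415  0.1472] rms 0.0020757833351387374
```

The back wall is touching: the force builds to -4.6 N and the bar is parallel to the hook at -3.9°. One more small press, then I'll raise slowly.

Emit:
send_rows(deltas="0 -0.0005 0 0.2; 0 -0.001 0 0.3; 0 -0.001 0 0.3")

```text
t: 31.0
eef_pos: [0.4578, -0.3424, 0.1985]
tool_rot: [0.004, 0.996, 0.088, 0.003]
contact_force: [1.9, -7.0, 12.1]
gripper_width: 0.288
grasp_force: 59.8
```

Emit:
send_rows(deltas="0 0 -0.002 0; 0 0 -0.004 0; 0 0 -0.006 0; 0 0 -0.008 0; 0 0 -0.008 0")

```text
t: 31.5
eef_pos: [0.4578, -0.3425, 0.2068]
tool_rot: [0.004, 0.996, 0.088, 0.003]
contact_force: [1.2, -7.1, 14.1]
gripper_width: 0.285
grasp_force: 60.0
```

Run:
```python
from h import *
np.set_printoptions(precision=4,suppress=True)
o=bot.get_obs(); print(pose(),o["contact_force"],th(),o["t"]); fit()
```

```text
[ 0.4578 -0.3425  0.2068 10.1418] [ 1.1748 -7.0864 14.1156] (np.float64(-3.9632174831798577), np.float64(0.15939062762975073)) 31.5
scene 35 [ 0.4636 -0.3392  0.147 ] -1.374533332267299 [ 0.428  -0.3384  0.1469] [ 0.4979 -0.3401  0.1471] rms 0.002055251652291535
```

Emit:
send_rows(deltas="0 0.001 -0.002 -0.3; 0 0.002 -0.003 -0.6; 0 0.003 -0.004 -1; 0 0.003 -0.005 -1; 0 0.003 -0.005 -1")

```text
t: 32.1
eef_pos: [0.4577, -0.3436, 0.2108]
tool_rot: [0.002, 0.995, 0.097, 0.002]
contact_force: [-0.7, -2.0, 11.6]
gripper_width: 0.286
grasp_force: 59.6
```

Emit:
send_rows(deltas="0 0 -0.002 0; 0 0 -0.004 0; 0 0 -0.006 0; 0 0 -0.008 0; 0 0 -0.008 0")

```text
t: 32.6
eef_pos: [0.4577, -0.3428, 0.2178]
tool_rot: [0.002, 0.995, 0.097, 0.002]
contact_force: [2.6, -4.7, 7.8]
gripper_width: 0.287
grasp_force: 59.1
```

Run:
```python
from h import *
np.set_printoptions(precision=4,suppress=True)
o=bot.get_obs(); print(pose(),o["contact_force"],th(),o["t"]); look("c8.png",286,178)
c,U,V,P=bar("scene"); m=(np.hypot(P[:,0]-.4605,P[:,1]+.34)<.05)&(P[:,2]>.142)&(P[:,2]<.17)&((P[:,0]<.448)|(P[:,0]>.47)); print(P[m].mean(0),np.percentile(P[m],[5,95],0))
for n in("scene","top"):
    c=bot.read_camera(n); print([(q,r["xyz"],round(r["confidence"],2)) for q in("bail_pivot","driver","hook") for r in bot.landmark_of(c,q)[:1]])
```

```text
[ 0.4577 -0.3428  0.2178 11.1443] [ 2.6479 -4.6613  7.8293] (np.float64(-3.8447459725345716), np.float64(0.15943413646950275)) 32.6
[ 0.4647 -0.3389  0.1497] [[ 0.4308 -0.343   0.1441]
 [ 0.498  -0.3331  0.1549]]
[('bail_pivot', [0.4613, -0.3236, 0.0864], 0.78), ('driver', [0.4615, -0.3266, 0.0117], 0.65), ('hook', [0.4528, -0.3439, 0.142], 0.37)]
[('bail_pivot', [0.4606, -0.3213, 0.0919], 0.56), ('driver', [0.4628, -0.3263, 0.0151], 0.52), ('hook', [0.6155, -0.3548, 0.0005], 0.57)]
```

View pics/c8.png

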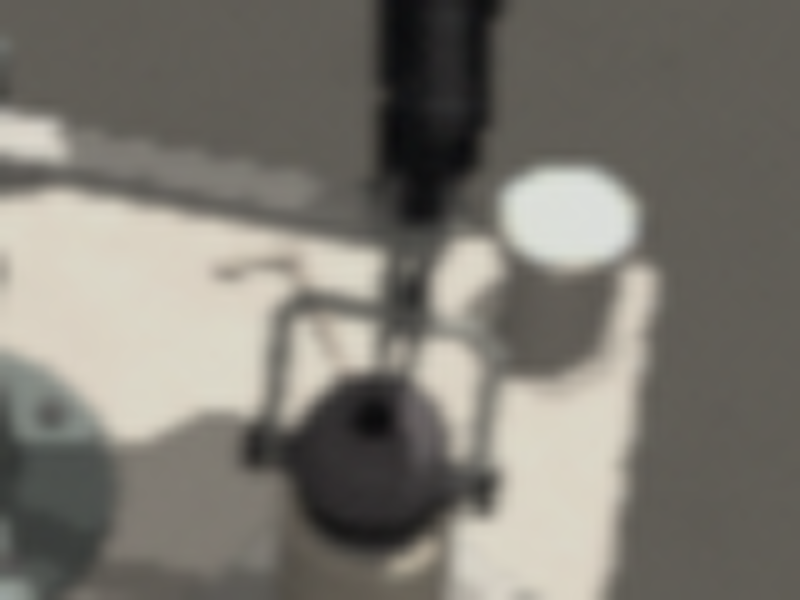

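The bar now runs through the hook at (405,300), parallel and central, and the weight is coming on (vertical force 11.6 → 7.8 N). The -4.7 N sideways means the driver is being pushed askew, so I'll ease the hook back a few mm before lifting.

Emit:
send_rows(deltas="0 0.002 0 -0.5; 0 0.003 0 -1; 0 0.004 0 -1.5; 0 0.004 0 -1.5")

```text
t: 33.5
eef_pos: [0.4575, -0.3463, 0.2171]
tool_rot: [0.001, 0.994, 0.11, 0.001]
contact_force: [1.3, -2.3, 5.3]
gripper_width: 0.285
grasp_force: 59.1
```

Emit:
send_rows(deltas="0 0 -0.003 0; 0 0 -0.006 0; 0 0 -0.009 0; 0 0 -0.012 0; 0 0 -0.012 0")

```text
t: 34.0
eef_pos: [0.4576, -0.3461, 0.2295]
tool_rot: [0.001, 0.994, 0.11, 0.001]
contact_force: [0.4, -3.7, 5.3]
gripper_width: 0.283
grasp_force: 59.1
```

Emit:
send_rows(deltas="0 0.001 -0.003 -0.3; 0 0.001 -0.007 -0.3; 0 0.002 -0.011 -0.6; 0 0.002 -0.015 -0.6; 0 0.002 -0.018 -0.6")

```text
t: 34.5
eef_pos: [0.4575, -0.3477, 0.247]
tool_rot: [0.0, 0.993, 0.115, 0.0]
contact_force: [0.9, -3.6, 5.6]
gripper_width: 0.289
grasp_force: 59.0
```

Emit:
send_rows(deltas="0 0 -0.004 0; 0 0 -0.008 0; 0 0 -0.012 0; 0 0 -0.016 0; 0 0 -0.020 0")

```text
t: 35.0
eef_pos: [0.4575, -0.3473, 0.2667]
tool_rot: [0.0, 0.993, 0.116, -0.0]
contact_force: [0.8, -4.0, 4.7]
gripper_width: 0.288
grasp_force: 58.9
```

Run:
```python
from h import *
np.set_printoptions(precision=4,suppress=True)
o=bot.get_obs(); print(pose(),o["contact_force"],th(),o["t"])
for n in("scene","top"):
    c=bot.read_camera(n); print([(q,r["xyz"],round(r["confidence"],2)) for q in("bail_pivot","driver","hook") for r in bot.landmark_of(c,q)[:1]])
```

```text
[ 0.4575 -0.3473  0.2667 13.2754] [ 0.8008 -4.0351  4.6858] (np.float64(-2.231517889172045), np.float64(0.15941801193025348)) 35.0
[('bail_pivot', [0.4618, -0.3276, 0.1359], 0.81), ('driver', [0.4621, -0.3277, 0.0593], 0.75), ('hook', [0.4508, -0.3496, 0.1899], 0.59)]
[('bail_pivot', [0.4595, -0.3255, 0.1419], 0.53), ('driver', [0.461, -0.3286, 0.0654], 0.71), ('hook', [0.4606, -0.3284, 0.0639], 0.54)]
```

Emit:
send_rows(deltas="0 0.001 -0.002 0; 0 0.002 -0.004 0; 0 0.002 -0.006 0; 0 0.002 -0.008 0; 0 0.002 -0.010 0")

```text
t: 35.9
eef_pos: [0.4575, -0.3487, 0.2762]
tool_rot: [-0.0, 0.993, 0.116, -0.001]
contact_force: [-3.7, -2.0, 6.1]
gripper_width: 0.289
grasp_force: 59.1
```

Emit:
send_rows(deltas="0 0 -0.002 0; 0 0 -0.004 0; 0 0 -0.007 0; 0 0 -0.010 0; 0 0 -0.013 0")

```text
t: 36.4
eef_pos: [0.4575, -0.3489, 0.2894]
tool_rot: [-0.0, 0.993, 0.116, -0.001]
contact_force: [-4.5, -1.2, 4.5]
gripper_width: 0.283
grasp_force: 58.9
```

Emit:
send_rows(deltas="0 0 -0.004 0; 0 0 -0.008 0; 0 0 -0.012 0; 0 0 -0.016 0; 0 0 -0.020 0")

```text
t: 36.9
eef_pos: [0.4575, -0.3489, 0.3093]
tool_rot: [-0.0, 0.993, 0.116, -0.001]
contact_force: [-4.6, -2.2, 4.2]
gripper_width: 0.288
grasp_force: 58.9
```

Run:
```python
from h import *
np.set_printoptions(precision=4,suppress=True)
o=bot.get_obs(); print(pose(),o["contact_force"],th(),o["t"])
for n in("scene","top"):
    c=bot.read_camera(n); print([(q,r["xyz"],round(r["confidence"],2)) for q in("bail_pivot","driver","hook","holder") for r in bot.landmark_of(c,q)[:1]])
```

```text
[ 0.4575 -0.3489  0.3093 13.2867] [-4.6045 -2.1627  4.2231] (np.float64(-1.6552158127644292), np.float64(0.1593565786843478)) 36.9
[('bail_pivot', [0.4601, -0.3402, 0.1779], 0.76), ('driver', [0.4573, -0.3547, 0.1018], 0.84), ('hook', [0.4513, -0.3511, 0.236], 0.58), ('holder', [0.4634, -0.327, -0.0002], 0.57)]
[('bail_pivot', [0.4561, -0.3386, 0.1818], 0.58), ('driver', [0.4582, -0.3556, 0.1064], 0.67), ('holder', [0.4622, -0.3305, -0.0015], 0.88)]
```

The driver hangs free, its foot at z ≈ 0.103 (rim 0.069). Now the last 8 mm to the top stop.

Emit:
send_rows(deltas="-0.0005 0.0005 -0.002 0; -0.001 0.001 -0.004 0; -0.001 0.001 -0.006 0; -0.001 0.001 -0.007 0; -0.001 0.001 -0.007 0")

```text
t: 37.9
eef_pos: [0.4574, -0.35, 0.3164]
tool_rot: [-0.0, 0.993, 0.116, 0.0]
contact_force: [-3.0, -0.1, 4.2]
gripper_width: 0.283
grasp_force: 58.9
```

Emit:
send_rows(deltas="0 0 -0.001 0; 0 0 -0.002 0; 0 0 -0.002 0; 0 0 -0.002 0")

```text
t: 38.3
eef_pos: [0.4575, -0.3498, 0.3178]
tool_rot: [-0.0, 0.993, 0.116, -0.0]
contact_force: [-2.5, 0.3, -2.3]
gripper_width: 0.282
grasp_force: 59.3
```

It's on the top stop: the vertical force went from +4.2 to -2.3 N. I'll check the hang, then let go.

Emit:
send_rows(deltas="0 0 0 0; 0 0 0 0; 0 0 0 0; 0 0 0 0; 0 0 0 0")

```text
t: 38.8
eef_pos: [0.4575, -0.3498, 0.3178]
tool_rot: [-0.0, 0.993, 0.116, -0.0]
contact_force: [0.4, -0.4, -6.7]
gripper_width: 0.281
grasp_force: 59.1
```

Run:
```python
from h import *
np.set_printoptions(precision=4,suppress=True)
o=bot.get_obs(); print(pose(),o["contact_force"],o["t"])
c=look("c9.png",290,150,40,30)
for n in("scene","top"):
    c,U,V,P=bar(n); m=(abs(P[:,2]-.295)<.02)&(np.hypot(P[:,0]-.54,P[:,1]+.352)<.03); print("arm z",np.median(P[m],0))
    print([(q,r["xyz"],round(r["confidence"],2)) for q in("bail_pivot","driver","hook","knob") for r in bot.landmark_of(c,q)[:1]])
```

```text
[ 0.4575 -0.3498  0.3178 13.3159] [ 0.4401 -0.3873 -6.7434] 38.8
arm z [ 0.5397 -0.3463  0.2949]
[('bail_pivot', [0.4592, -0.3422, 0.1866], 0.74), ('driver', [0.4583, -0.3589, 0.1115], 0.72), ('hook', [0.4543, -0.3533, 0.2442], 0.63), ('knob', [0.4589, -0.35, 0.3207], 0.79)]
arm z [ 0.5398 -0.3503  0.295 ]
[('bail_pivot', [0.4586, -0.339, 0.1921], 0.52), ('driver', [0.4579, -0.3578, 0.1145], 0.64)]
```

View pics/c9.png

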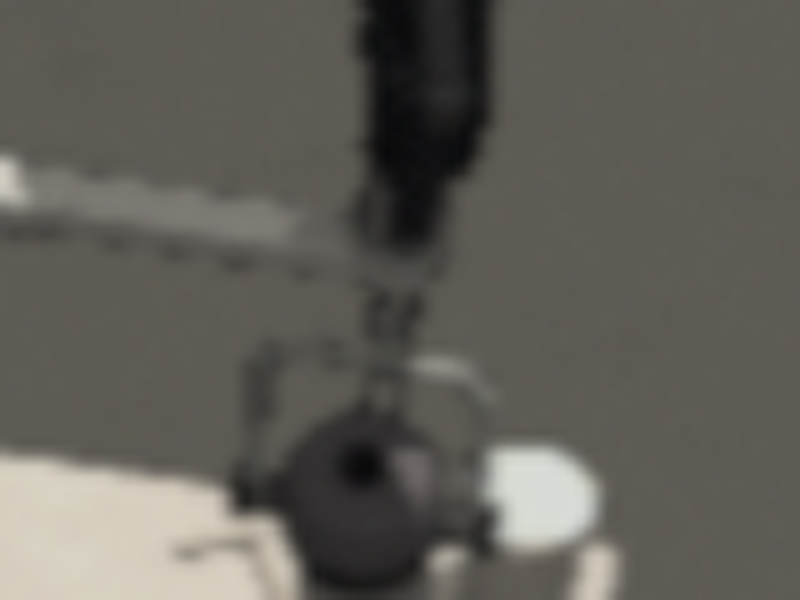

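The bail bar sits low in the hook at (390,360), the driver hangs below it, and the arm is at its home height of 0.295. I'll let go and withdraw upward.

Emit:
send_rows(deltas="0 0 0 0; 0 0 0 0; 0 0 0 0; 0 0 0 0", claw=0.7)

```text
t: 39.75
eef_pos: [0.4576, -0.3506, 0.3191]
tool_rot: [0.0, 0.993, 0.116, 0.001]
contact_force: [-0.3, -0.6, -0.3]
gripper_width: 0.703
grasp_force: 0.0
```

Emit:
send_rows(deltas="0 0 -0.015 0; 0 0 -0.04 0; 0 0 -0.07 0; 0 0 -0.10 0; 0 0 -0.12 0")

```text
t: 40.25
eef_pos: [0.4574, -0.351, 0.4418]
tool_rot: [0.001, 0.993, 0.116, 0.001]
contact_force: [0.8, -0.4, -0.3]
gripper_width: 0.703
grasp_force: 0.0
```

Emit:
send_rows(deltas="0 0 0 0; 0 0 0 0; 0 0 0 0; 0 0 0 0; 0 0 0 0")

```text
t: 40.75
eef_pos: [0.4572, -0.35, 0.4376]
tool_rot: [-0.0, 0.993, 0.116, -0.001]
contact_force: [0.3, 0.5, -0.4]
gripper_width: 0.699
grasp_force: 0.0
```

Run:
```python
from h import *
np.set_printoptions(precision=4,suppress=True)
o=bot.get_obs(); print(pose(),o["contact_force"],o["t"])
for n in("scene","top"):
    c,U,V,P=bar(n); m=(abs(P[:,2]-.295)<.02)&(np.hypot(P[:,0]-.54,P[:,1]+.352)<.03); print("arm z",np.median(P[m],0))
    print([(q,r["xyz"],round(r["confidence"],2)) for q in("bail_pivot","driver","hook","knob","bottle_feed","bottle_base","sample_cup") for r in bot.landmark_of(c,q)[:1]])
```

```text
[ 0.4572 -0.35    0.4376 13.2914] [ 0.3208  0.4729 -0.362 ] 40.75
arm z [ 0.5401 -0.3466  0.2946]
[('bail_pivot', [0.4601, -0.3401, 0.1846], 0.88), ('driver', [0.4578, -0.3595, 0.1104], 0.68), ('hook', [0.4533, -0.3534, 0.2414], 0.45), ('knob', [0.4567, -0.3512, 0.3246], 0.85), ('bottle_feed', [0.4211, -0.0714, 0.0016], 0.77), ('bottle_base', [0.4317, -0.0018, 0.0034], 0.94), ('sample_cup', [0.4117, -0.469, 0.0038], 0.75)]
arm z [ 0.5396 -0.3506  0.2948]
[('bail_pivot', [0.4554, -0.3404, 0.1875], 0.81), ('driver', [0.4582, -0.3569, 0.1154], 0.51), ('hook', [0.4553, -0.3509, 0.3205], 0.53), ('knob', [0.4528, -0.3505, 0.3213], 0.85), ('bottle_feed', [0.4229, -0.0734, 0.0003], 0.82), ('bottle_base', [0.4314, -0.002, 0.0028], 0.76)]
```

```bash
python3 -c "
from station import bot
print(bot.hand_in())"
```

```text
the job is handed in; nothing more can be done
None
```

The driver hangs in the hook with the hook fully home at the top, clear of its holder, and I've let go and handed the job in; no camera view was sharp enough to show the gate closed, and I first had to back out and turn the skewed driver in its cup with the gripper before hooking it.

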